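Pack the dead batteries into the collection box and pin its lid

ROBOT

A 7-joint arm with a two-finger parallel gripper is mounted at the origin on a cart in front of the work surface, level with it; the furniture and walls round the work are solid. World frame = base frame: x ahead of the robot, y to its left, z up, the work surface at z = 0. Lengths are in m, angles in rad, forces in N, time in s.
With the tool pointing down it reaches from about 0.4 to 0.9 m from the base axis. Payload 5.6 kg.
Tool frame: the origin (TCP) lies at the very end of the fingers, on their centre line; the grasp point (between the pads) lies 19 mm behind it (grasp_offset is the distance from the TCP to the grasp point, in m); z points along the fingers, y is the direction in which the jaws open and shut (so a half turn about z gives the same grasp; the last joint's range is limited). The gripper opens to 92 mm and grips with 3 to 60 N. Pads are 20 mm wide; open, the fingers measure 128 mm over their backs; the gripper's body (75 mm by 189 mm) begins 69 mm behind the grasp point.
Start: joints at [1.087, 0.468, -0.012, 1.603, 0.006, 1.071, -0.056], TCP at [0.277, -0.588, 0.215] pointing down, gripper open.
Joint ranges: [-2.53, 2.53], [-0.31, 2.02], [-1.57, 1.55], [0.28, 2.44], [-1.29, 4.43], [0.15, 1.84], [-2.92, 2.92]. Speed limits (rad/s): [2.57, 2.57, 3.14, 3.14, 3.14, 3.14, 3.14].

INTERFACE

Orientations are given as a unit quaternion [x, y, z, w].
In Python, from plant import get_obs, grab_frame, job_done, grasp_offset gives the robot as it stands. The module is installed in compiled form; this text tells all that it offers.
- The arm moves only by the tool move_arm, never from a script. Its argument "targets" is a list of rows, each a list of 7 numbers: the turn, a rotation vector about the tool's x, y, z in units of 0.5 rad (1.0 is 0.5 rad), then the shift along the tool's x, y, z in units of 250 mm (1.0 is 250 mm), then the opening, from -1 (shut) to 1 (fully open), so that 0 is half open. A call has 1 to 12 rows; each row is the pose to reach, as a shift and turn from the pose commanded when the call began, along the tool's axes at that moment; what a row does not reach only later rows make up. A row lasts 1/10 s, in which the tool goes at most 50 mm and 8.59 degrees, less where a joint would pass 70% of its speed; a pose out of reach is approached as far as the arm can. A call with a number of a shift or a turn outside -1 to 1 is refused whole. A call with a gripper value outside its range is refused whole. The fingers move at their own pace and stop on an object; "squeeze" is the grip in N (left out, the last holds). Time passes only in rows, so rows that repeat a pose let the fingers close. It gives the time, the measured TCP pose, the force and the opening at its end, in the units of the state.
- get_obs(): the state, without advancing time (a new reading comes with each control period).
- grab_frame(name): name is "scene" or "top" or "wrist"; returns a dict with "image" (420x560x3 uint8, red, green, blue), "K" (3x3 intrinsics, pixels), "extrinsics" (4x4, takes a point from world to camera coordinates). Camera axes: x right, y down, z forward; pixel columns grow to the right and rows downward; lengths in m; the calibration is good to about 2 mm. A picture is of the moment at which its call begins. There is no depth.
- job_done(): hands the job in, once; it reports no verdict.
The state is a dict: "time": time; "qpos": joint angles; "joint_velocities": joint speeds; "tau": joint torques, N m; "eef_pos": TCP position; "ee_rot": TCP orientation; "force": force on the tool from outside, world axes, zero at the start; "ft_torque": the same for the moment, N m; "grip_width": finger opening in m.
Only numpy, scipy, OpenCV 4.12 (cv2) and the standard library are available. Lean on these libraries where they do the work, as an engineer would, in place of code of your own. Each camera call takes 0.05 s, during which the arm holds its last target. There are 200 camera calls.

TASK

The battery collection box goes out today. Open its lid fully upright, tip the used batteries out of the mug into it and put any loose or spilled ones in too, and stand the empty mug upright on the table again. Then shut the lid down over the staple and lock it by pushing the red-gripped pin through the hole in the staple until most of its shaft is through; do not knock or shift the tea bottle.

Things in the scene. Friction and masses are not known exactly. Their poses are not given: they have to be found in the camera images.
- box: green steel battery collection box, fixed: 180 x 180 mm outside, 95 mm high, 4 mm walls and floor. Origin at the centre of its underside; x from the front (white blank label, hasp) to the rear (hinges), y to the left seen from the front, z up. A bracket with the staple sticks out 60 mm from its front wall near the left end; the pin goes in best from the left (+y) side, which is free
- staple (a point): centre of the staple's hole: an upright steel plate 26 mm wide (box x), 6 mm thick (box y), with one round 12 mm hole along box y. It is 128 mm in front of the box centre, 45 mm left of it, 109 mm above the table; the plate's top is 14 mm higher. With the lid shut, its hasp leaf (36 mm wide in y) lies round the staple, its top 8 mm below the hole's centre. Axes as the box
- lid (a joint): hinge of the lid in rad: 0 shut, grows as the front edge rises, 1.85 fully open; it starts shut or a little ajar. Friction hinge: the lid stays wherever it is left; moving it takes 3 to 6 N at the bar
- lid_bar (a point): middle of the black round pull bar on the lid, 85 mm long along box y, 11 mm thick, its axis 35 mm above the lid's top. The lid is 6 mm thick, 186 mm square. The point lies 172 mm in front of the hinge axis and 41 mm above it when shut, 38 mm right of the lid's middle, and turns with the lid; it can be pinched from above at every lid angle
- lid_hinge (a point): point on the lid's hinge axis, in the middle of the box's rear upper edge, 94 mm behind the box centre and 95 mm above the table; the axis runs along box y
- pin: locking pin lying on the table, 60 g: red flat-sided grip 34 x 14 x 14 mm with a thin wire ring at its back, and a steel shaft 8 mm thick and 45 mm long with a tapered tip. Origin at the centre of the underside of the grip; x along the shaft towards the tip; the axis is 7 mm above the underside; it lies level on its grip, which holds most of its weight
- pin_tip (a point): end of the pin's shaft, 62 mm from the origin along the pin's x, on its axis
- mug: big blue coffee mug, 85 mm high, outside diameter 79 mm at the foot and 102 mm at the rim, 4 mm wall, 5 mm floor, 0.3 kg empty, glazed inside so that batteries slide out once it is tipped well past level; origin at the centre of its underside, z up, handle at +y. 2 to 4 used batteries stand on end in it
- mug_grip (a point): middle of the mug's handle: an upright bar 12 mm thick across (mug x), 13 mm deep (mug y), from 22 to 70 mm above the table, 80 mm from the mug's axis along mug y
- mug_rim (a point): centre of the mug's mouth, 85 mm above its underside
- M0: used 9-volt block battery, 48 x 26 x 17 mm, 45 g, rounded block with two metal snap terminals on one end and a coloured band at that end; origin at its centre, x along the 48 mm length (+x = terminal end), y along the 26 mm width, z along the 17 mm thickness. Starts on end in the mug, terminals up; may be absent
- M1: used 9-volt block battery, 48 x 26 x 17 mm, 45 g, rounded block with two metal snap terminals on one end and a coloured band at that end; origin at its centre, x along the 48 mm length (+x = terminal end), y along the 26 mm width, z along the 17 mm thickness. Starts on end in the mug, terminals up; may be absent
- M2: used 9-volt block battery, 48 x 26 x 17 mm, 45 g, rounded block with two metal snap terminals on one end and a coloured band at that end; origin at its centre, x along the 48 mm length (+x = terminal end), y along the 26 mm width, z along the 17 mm thickness. Starts on end in the mug, terminals up; may be absent
- M3: used 9-volt block battery, 48 x 26 x 17 mm, 45 g, rounded block with two metal snap terminals on one end and a coloured band at that end; origin at its centre, x along the 48 mm length (+x = terminal end), y along the 26 mm width, z along the 17 mm thickness. Starts on end in the mug, terminals up; may be absent
- L0: used 9-volt block battery, 48 x 26 x 17 mm, 45 g, rounded block with two metal snap terminals on one end and a coloured band at that end; origin at its centre, x along the 48 mm length (+x = terminal end), y along the 26 mm width, z along the 17 mm thickness. Starts lying flat on the table; may be absent
- L1: used 9-volt block battery, 48 x 26 x 17 mm, 45 g, rounded block with two metal snap terminals on one end and a coloured band at that end; origin at its centre, x along the 48 mm length (+x = terminal end), y along the 26 mm width, z along the 17 mm thickness. Starts lying flat on the table; may be absent
- L2: used 9-volt block battery, 48 x 26 x 17 mm, 45 g, rounded block with two metal snap terminals on one end and a coloured band at that end; origin at its centre, x along the 48 mm length (+x = terminal end), y along the 26 mm width, z along the 17 mm thickness. Starts lying flat on the table; may be absent
- bottle: tall half-full tea bottle, 62 mm across, 221 mm high, standing on the table behind the drawer unit; origin at the centre of its underside; leave it standing where it is
- mini_drawers: white desktop drawer unit, an obstacle in the middle of the table between the mug and the box: about 200 x 235 mm, 168 mm high, with a roll of tape on top that reaches 195 mm; carry things over or round it
Things that resemble listed ones, but are neither listed nor needed, are in the scene too. Leave any turquoise look-alike of the L0 alone.

How it is judged:
On the way, in this order (a step that is already met when the one before it is completed fails the run):
1. the lid is opened fully (past 75 degrees) (value of joint lid above 1.3 rad), for 0.2 s.
2. the mug is tipped (past 60 degrees) with its mouth over the box (angle between mug's own z axis and vertical above 1.05 rad and horizontal distance between mug_rim and box below 0.14 m and height (world z) of mug_rim above 0.09 m), for 0.1 s.
3. all batteries are in the box and its lid is shut (value of joint lid below 0.05 rad and x of M0 in the frame of box between -0.09 and 0.09 m and y of M0 in the frame of box between -0.09 and 0.09 m and z of each of M0, M1, M2, M3, L0, L1, L2 in the frame of box below 0.085 m and x of M1 in the frame of box between -0.09 and 0.09 m and y of M1 in the frame of box between -0.09 and 0.09 m and x of M2 in the frame of box between -0.09 and 0.09 m and y of M2 in the frame of box between -0.09 and 0.09 m and x of M3 in the frame of box between -0.09 and 0.09 m and y of M3 in the frame of box between -0.09 and 0.09 m and x of L0 in the frame of box between -0.09 and 0.09 m and y of L0 in the frame of box between -0.09 and 0.09 m and x of L1 in the frame of box between -0.09 and 0.09 m and y of L1 in the frame of box between -0.09 and 0.09 m and x of L2 in the frame of box between -0.09 and 0.09 m and y of L2 in the frame of box between -0.09 and 0.09 m), for 0.2 s.
4. the pin is through the staple (((y of pin_tip in the frame of staple below -0.015 m and y of pin in the frame of staple above 0.015 m and x of pin_tip in the frame of staple between -0.01 and 0.01 m and z of pin_tip in the frame of staple between -0.012 and 0.012 m and x of pin in the frame of staple between -0.014 and 0.014 m and z of pin in the frame of staple below 0.008 m) or (y of pin_tip in the frame of staple above 0.015 m and y of pin in the frame of staple below -0.015 m and x of pin_tip in the frame of staple between -0.01 and 0.01 m and z of pin_tip in the frame of staple between -0.012 and 0.012 m and x of pin in the frame of staple between -0.014 and 0.014 m and z of pin in the frame of staple below 0.008 m))), for 0.2 s.
At the end, for the whole second after the job is handed in: Every battery lies inside the box; the lid is shut (within 3 degrees); the pin sits through the staple's hole with its tip at least 15 mm past the hole's centre and its grip on the other side; the mug stands upright on the table; all is at rest (all of step 3 and angle between mug's own z axis and vertical below 0.1 rad and height (world z) of mug below 0.01 m and linear speed of each of mug, pin below 0.02 m/s and ((y of pin_tip in the frame of staple below -0.015 m and y of pin in the frame of staple above 0.015 m and x of pin_tip in the frame of staple between -0.01 and 0.01 m and z of pin_tip in the frame of staple between -0.012 and 0.012 m and x of pin in the frame of staple between -0.014 and 0.014 m and z of pin in the frame of staple below 0.008 m) or (y of pin_tip in the frame of staple above 0.015 m and y of pin in the frame of staple below -0.015 m and x of pin_tip in the frame of staple between -0.01 and 0.01 m and z of pin_tip in the frame of staple between -0.012 and 0.012 m and x of pin in the frame of staple between -0.014 and 0.014 m and z of pin in the frame of staple below 0.008 m))); the robot touches nothing.
It fails at once if the tea bottle is knocked over or shifted by more than 3 cm (angle between bottle's own z axis and vertical above 0.4 rad or distance of bottle from where it was at the start of the episode above 0.03 m).
Of M0, M1, M2, M3 only 2 to 4 are there at a start; the rules pass over those that are not, and their reading is None.
Of L0, L1, L2 only 1 to 3 are there at a start; the rules pass over those that are not, and their reading is None.
At some moment in a run one of L0, L1, L2, mug may be knocked a few centimetres aside while the robot is not near it.
It also fails if it takes over 210 s, if anything falls off the work surface, if the arm or the gripper's body presses on something with over 40 N, if the wrist force passes 120 N, or if a joint passes its speed limit or range.

## Working session

There is one attempt and no reset: what is moved stays moved. The work goes in short steps, Python scripts to look and compute and a tool call to move; the robot and the scene stay as the last step left them, time stands still between calls to the robot, and variables do not carry over. Pictures are saved under pics/ and viewed, about 12 in all and at most 16, crops included, and the job is handed in when it is done.

Besides the shell and the picture viewer there is one more tool, called after "Request:" by a JSON object that holds its "method" and its "body". move_arm: Moves the arm, as the interface text tells. Shifts and turns lie within -1 to 1; 1 stands for 250 mm of shift or 0.5 rad of turn. Its arguments: {"type":"object","properties":{"targets":{"type":"array","items":{"type":"array","items":{"type":"number","minimum":-1,"maximum":1}}},"squeeze":{"type":"number"}},"required":["targets"]}

```bash
mkdir -p pics; cat > h.py <<'E'
import numpy as np, cv2
from plant import get_obs, grab_frame, grasp_offset
from scipy.spatial.transform import Rotation as R
def grab(n,f=None):
    d=grab_frame(n)
    im=cv2.cvtColor(d["image"],cv2.COLOR_RGB2BGR)
    if f: cv2.imwrite(f"pics/{f}.png",im)
    return im,np.array(d["K"]),np.array(d["extrinsics"])
def ray(K,E,u,v):
    Rm=E[:3,:3];o=-Rm.T@E[:3,3]
    return o,Rm.T@np.linalg.solve(K,[u,v,1])
def onz(K,E,u,v,z):
    o,d=ray(K,E,u,v);return o+d*(z-o[2])/d[2]
def proj(K,E,p):
    q=K@(E[:3,:3]@np.array(p)+E[:3,3]);return q[:2]/q[2]
def rel(p,rot=None):
    "shift (tool axes, units of .25m) and turn (units .5 rad) to reach TCP p, orientation rot (Rotation)"
    o=get_obs();T=R.from_quat(o["ee_rot"])
    s=T.inv().apply(np.array(p)-o["eef_pos"])/.25
    t=(T.inv()*rot).as_rotvec()/.5 if rot is not None else np.zeros(3)
    return np.round(t,3),np.round(s,3)
E
python3 - <<'E'
from h import *
o=get_obs();print({k:np.round(v,3) for k,v in o.items()},grasp_offset)
a,K,E=grab("scene","s0");b,K2,E2=grab("top","t0")
print(K,E,K2,E2)
np.savez("cal.npz",K=K,E=E,K2=K2,E2=E2)
E
```

```text
{'time': np.float64(0.0), 'qpos': array([ 1.087,  0.468, -0.012,  1.604,  0.006,  1.071, -0.056]), 'joint_velocities': array([ 0.   ,  0.001, -0.   , -0.001,  0.001,  0.002,  0.002]), 'tau': array([ 0.0000e+00, -5.2058e+01, -1.2000e-02, -2.4375e+01, -5.6000e-02,
        1.7000e-02,  0.0000e+00]), 'eef_pos': array([ 0.277, -0.587,  0.214]), 'ee_rot': array([ 0.976,  0.219, -0.   , -0.001]), 'force': array([-0.077,  0.197, -0.64 ]), 'ft_torque': array([0.033, 0.031, 0.03 ]), 'grip_width': np.float64(0.092)} 0.0187
[[513.63574279   0.         282.4538844 ]
 [  0.         513.63574279 204.9036088 ]
 [  0.           0.           1.        ]] [[-9.80741233e-01 -1.95309799e-01 -8.46561203e-04  5.16582737e-01]
 [-1.41878880e-01  7.15405199e-01 -6.84153334e-01  1.86270640e-01]
 [ 1.34227485e-01 -6.70857275e-01 -7.29337712e-01  1.37995103e+00]
 [ 0.00000000e+00  0.00000000e+00  0.00000000e+00  1.00000000e+00]] [[499.1876643    0.         277.90535924]
 [  0.         499.1876643  213.50230895]
 [  0.           0.           1.        ]] [[ 0.02376739 -0.99962705  0.01344892 -0.05222056]
 [-0.99467421 -0.02499492 -0.09999231  0.53716645]
 [ 0.10029117 -0.01100074 -0.99489731  1.43937952]
 [ 0.          0.          0.          1.        ]]
```

View pics/s0.png

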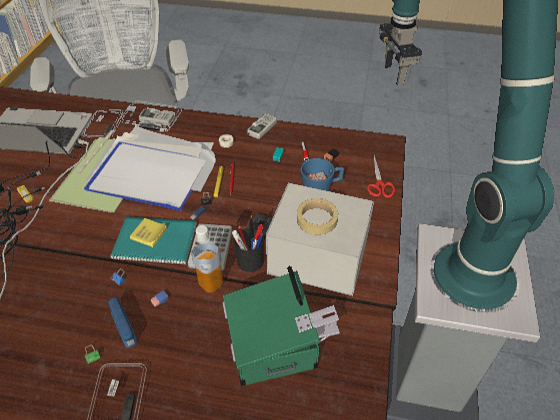

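View pics/t0.png

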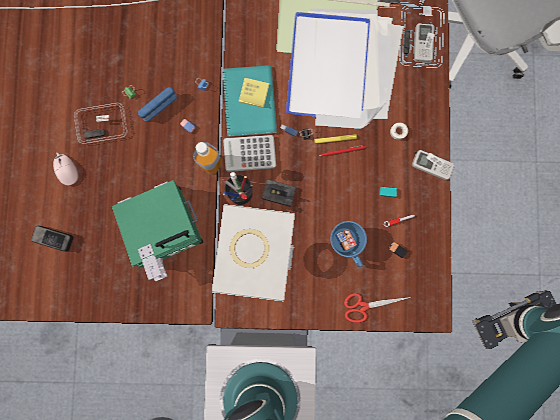

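The box is at top-view (157,225), the mug at (348,239), the pin near (398,220), and dark and orange blocks at (398,250). The bottle is at (205,155). I'll zoom in.

```bash
python3 - <<'E'
from h import *
t=cv2.imread("pics/t0.png");s=cv2.imread("pics/s0.png")
a=cv2.resize(t[110:330,20:220],None,fx=2.7,fy=2.7,interpolation=3)[:594,:400*2]
b=cv2.resize(t[170:330,220:450],None,fx=3.4,fy=3.4,interpolation=3)
b=b[:,:790]
cv2.imwrite("pics/z1.png",a);cv2.imwrite("pics/z2.png",b)
E
```

```text
(no output)
```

View pics/z1.png

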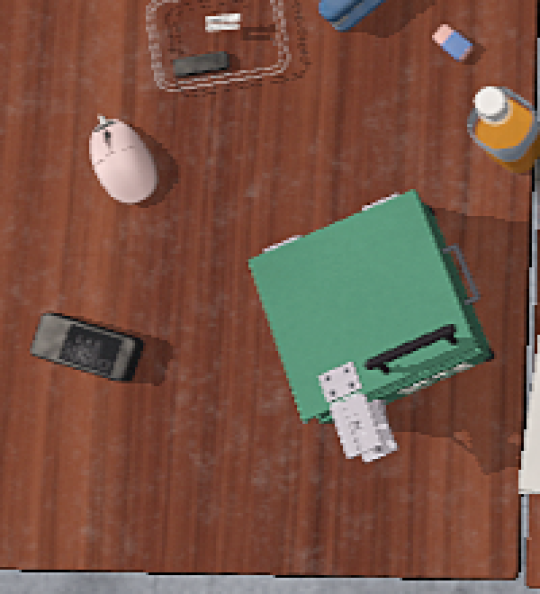

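View pics/z2.png

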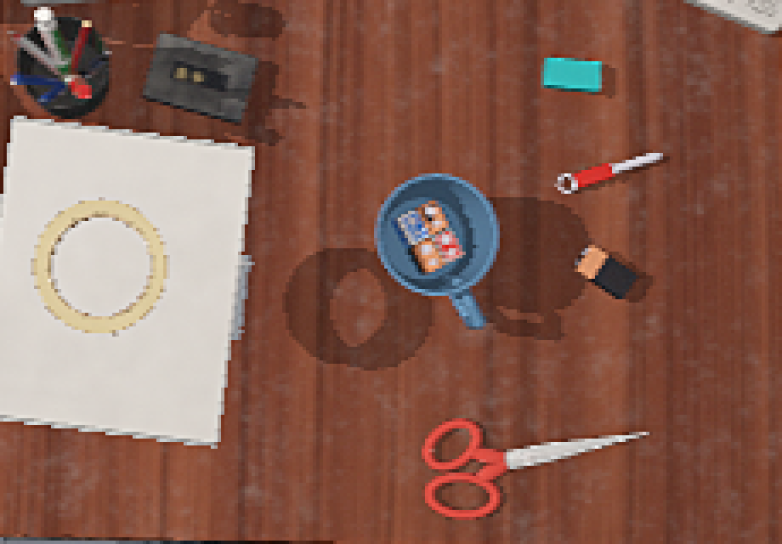

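Four batteries are in the mug: blue, orange, red and orange. One loose battery lies at crop (608,270), the pin at (595,178) with its tip to the right, and a turquoise decoy at (573,75). The box front faces the robot, turned about 24°. Now for the numbers.

```bash
cat >> h.py <<'E'
def tri(c1,c2):
    (o1,d1),(o2,d2)=ray(*c1),ray(*c2)
    A=np.stack([d1,-d2],1);s=np.linalg.lstsq(A,o2-o1,rcond=None)[0]
    a,b=o1+s[0]*d1,o2+s[1]*d2
    return (a+b)/2,np.linalg.norm(a-b)
def ends(mask,off=(0,0)):
    "largest blob: centre, ends along long axis"
    n,l,st,c=cv2.connectedComponentsWithStats(mask.astype(np.uint8))
    i=1+np.argmax(st[1:,4]);p=np.argwhere(l==i)[:,::-1].astype(float)
    m=p.mean(0);w,v=np.linalg.eigh(np.cov((p-m).T));q=(p-m)@v[:,1]
    r=cv2.minAreaRect(p.astype(np.float32))
    return m+off,m+off+v[:,1]*q.min(),m+off+v[:,1]*q.max(),r[0]+np.array(off),r[1],len(p)
E
python3 - <<'E'
from h import *
c=np.load("cal.npz");K,E,K2,E2=[c[k] for k in("K","E","K2","E2")]
s=cv2.imread("pics/s0.png");t=cv2.imread("pics/t0.png")
bt=ends(t[225:256,150:200].max(2)<45,(150,225))
bs=ends(s[262:312,282:312].max(2)<45,(282,262))
print("bar",bt,bs);
print([tri((K2,E2,*bt[i]),(K,E,*bs[i])) for i in (0,)])
def g(im):h=cv2.cvtColor(im,cv2.COLOR_BGR2HSV);return cv2.inRange(h,(65,100,40),(85,255,255))
for n,im,KK,EE,box in(("t",t,K2,E2,(100,170,220,290)),("s",s,K,E,(200,260,340,390))):
    x0,y0,x1,y1=box;m=g(im)[y0:y1,x0:x1]
    cs=max(cv2.findContours(m,0,2)[0],key=cv2.contourArea);p=cv2.approxPolyDP(cs,5,True)[:,0]+[x0,y0];print(n,p.tolist())
    print(np.round([onz(KK,EE,*q,.101) for q in p],3))
h=cv2.cvtColor(t,cv2.COLOR_BGR2HSV)
# mug rim blue
x0,y0=320,210;m=cv2.inRange(h[y0:280,x0:385],(95,80,40),(115,255,255))
cs=max(cv2.findContours(m,0,2)[0],key=cv2.contourArea)+[x0,y0]
hd=onz(K2,E2,220+468/3.4,170+310/3.4,.07);
print("mug rim",onz(K2,E2,220+437/3.4,170+234/3.4,.085),"handle",hd, cv2.boundingRect(cs))
m=cv2.inRange(h[205:235,375:420],(0,150,90),(8,255,255))|cv2.inRange(h[205:235,375:420],(172,150,90),(180,255,255))
e=ends(m,(375,205));print("grip",[np.round(onz(K2,E2,*q,.01),3) for q in e[:3]],e[5])
print("tip",onz(K2,E2,220+662/3.4,170+156/3.4,.007),"ring",onz(K2,E2,220+567/3.4,170+183/3.4,.007))
print("L0 ends",onz(K2,E2,220+586/3.4,170+256/3.4,.017),onz(K2,E2,220+628/3.4,170+287/3.4,.017))
print("bottle",onz(K2,E2,205,148,.22),onz(K2,E2,208,166,.0))
print("drawer",[np.round(onz(K2,E2,220+x/3.4,170+y/3.4,.168),3) for x,y in((15,117),(254,148),(216,445))])
print("tray",onz(K2,E2,20+200/2.7,110+63/2.7,.01))
E
```

```text
bar (array([173.61971831, 238.53521127]), array([187.99365976, 231.98608453]), array([156.21249334, 246.46637773]), array([172.24329758, 239.55294704]), (6.187529563903809, 34.92842102050781), 71) (array([294.44025157, 284.64150943]), array([288.43568984, 266.18357609]), array([300.85856841, 304.37131982]), array([294.72939301, 285.23915482]), (40.145626068115234, 4.544787883758545), 159)
[(array([0.45148489, 0.23671581, 0.16209177]), np.float64(0.0005451412064554283))]
t [[173, 181], [113, 206], [133, 265], [142, 265], [136, 249], [145, 244], [164, 258], [201, 241]]
[[0.615 0.258 0.101]
 [0.54  0.421 0.101]
 [0.379 0.357 0.101]
 [0.379 0.332 0.101]
 [0.423 0.351 0.101]
 [0.437 0.327 0.101]
 [0.4   0.273 0.101]
 [0.449 0.173 0.101]]
s [[296, 271], [301, 306], [288, 274], [223, 296], [245, 383], [317, 362], [315, 329], [299, 333], [294, 321], [309, 312]]
[[0.462 0.155 0.101]
 [0.433 0.251 0.101]
 [0.479 0.168 0.101]
 [0.618 0.26  0.101]
 [0.515 0.457 0.101]
 [0.375 0.381 0.101]
 [0.391 0.304 0.101]
 [0.425 0.321 0.101]
 [0.441 0.293 0.101]
 [0.412 0.263 0.101]]
mug rim [ 0.46588989 -0.23875176  0.085     ] handle [ 0.40403993 -0.26752485  0.07      ] (331, 221, 36, 45)
grip [array([ 0.534, -0.37 ,  0.01 ]), array([ 0.52 , -0.416,  0.01 ]), array([ 0.544, -0.336,  0.01 ])] 145
tip [ 0.54345097 -0.4482129   0.007     ] ring [ 0.51756143 -0.36452632  0.007     ]
L0 ends [ 0.45359659 -0.37886323  0.017     ] [ 0.42766272 -0.4153639   0.017     ]
bottle [0.68386168 0.15506914 0.22      ] [0.67969004 0.1748439  0.        ]
drawer [array([0.545, 0.105, 0.168]), array([ 0.525, -0.082,  0.168]), array([ 0.295, -0.058,  0.168])]
tray [0.76830768 0.51904495 0.01      ]
```

```bash
cat >> h.py <<'E'
def down(phi,pitch=0):
    "tool pointing down, tool x at world angle phi (deg)"
    c,s=np.cos(np.radians(phi)),np.sin(np.radians(phi))
    return R.from_matrix(np.array([[c,s,0],[s,-c,0],[0,0,-1]]))
def plan(wps,start=None):
    o=get_obs();p,T=(np.array(o["eef_pos"]),R.from_quat(o["ee_rot"])) if start is None else start
    for q,rot in wps:
        q=np.array(q,float);rot=T if rot is None else (down(rot) if np.isscalar(rot) else rot)
        s=T.inv().apply(q-p)/.25;t=(T.inv()*rot).as_rotvec()/.5
        n=max(np.linalg.norm(q-p)/.05,np.linalg.norm(t)*.5/np.radians(8.59))
        print("turn",np.round(t,3).tolist(),"shift",np.round(s,3).tolist(),"rows %.1f"%n)
        T=T*R.from_rotvec(np.round(t,3)*.5);p=p+ (T*R.from_rotvec(-np.round(t,3)*.5)).apply(np.round(s,3)*.25)
E
python3 - <<'E'
from h import *
plan([((.40,-.36,.36),25.3),((.42,-.13,.36),55),((.42,.09,.36),85),((.40,.22,.30),114.7)])
E
```

```text
turn [-0.003, 0.0, -0.002] shift [0.833, -0.614, -0.584] rows 5.9
turn [-0.0, 0.0, -1.036] shift [0.465, -0.797, -0.0] rows 4.6
turn [-0.0, 0.0, -1.048] shift [0.721, -0.505, -0.0] rows 4.4
turn [-0.0, -0.0, -1.036] shift [0.511, -0.125, 0.24] rows 3.5
```

Request:
{"method": "move_arm", "body": {"targets": [[0,0,0,0.833,-0.614,-0.584,1],[0,0,0,0.833,-0.614,-0.584,1],[0,0,0,0.833,-0.614,-0.584,1],[0,0,0,0.833,-0.614,-0.584,1],[0,0,0,0.833,-0.614,-0.584,1],[0,0,0,0.833,-0.614,-0.584,1],[0,0,0,0.833,-0.614,-0.584,1],[0,0,0,0.833,-0.614,-0.584,1],[0,0,0,0.833,-0.614,-0.584,1],[0,0,0,0.833,-0.614,-0.584,1]]}}

```text
time: 1.1
eef_pos: [0.3989, -0.3613, 0.3594]
ee_rot: [0.976, 0.217, -0.001, -0.001]
force: [-0.5, 0.6, -0.3]
grip_width: 0.0918
```

```bash
python3 - <<'E'
from h import *
a,K,E=grab("wrist","w1");o=get_obs();print(K,np.round(E,3),np.round(o["eef_pos"],3),np.round(o["ee_rot"],3))
np.savez("w1.npz",K=K,E=E)
T=R.from_quat(o["ee_rot"]);c=-E[:3,:3].T@E[:3,3];print("cam in tool",T.inv().apply(c-o["eef_pos"]),(T.inv()*R.from_matrix(E[:3,:3].T)).as_matrix().round(2))
E
```

```text
[[345.78805517   0.         284.11120871]
 [  0.         345.78805517 205.39032421]
 [  0.           0.           1.        ]] [[ 0.425 -0.905 -0.002 -0.497]
 [-0.877 -0.412  0.248  0.136]
 [-0.226 -0.104 -0.969  0.582]
 [ 0.     0.     0.     1.   ]] [ 0.399 -0.361  0.359] [ 0.976  0.217 -0.001 -0.001]
cam in tool [ 0.06879063  0.0009975  -0.16980131] [[ 0.   -0.97 -0.25]
 [ 1.    0.   -0.  ]
 [ 0.   -0.25  0.97]]
```

View pics/w1.png

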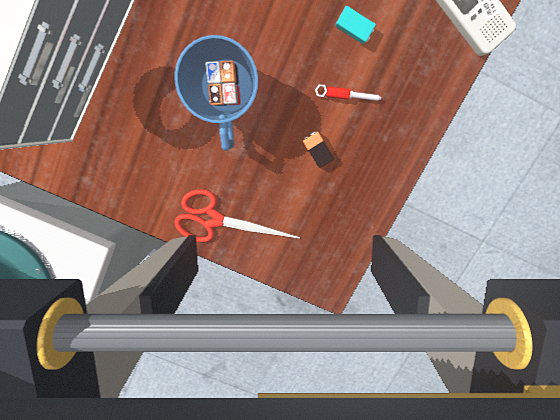

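The wrist view shows the mug rim centre at (216,80), its handle at (227,135), the pin ring at (321,91) with the tip at (381,98), and the loose battery at (318,148). Next I open the lid.

Request:
{"method": "move_arm", "body": {"targets": [[0,0,-1.036,0.465,-0.797,0,1],[0,0,-1.036,0.465,-0.797,0,1],[0,0,-1.036,0.465,-0.797,0,1],[0,0,-1.036,0.465,-0.797,0,1],[0,0,-1.036,0.465,-0.797,0,1],[0,0,-1.036,0.465,-0.797,0,1]]}}

```text
move_arm: Invalid argument: targets='[[0,0,-1.036,0.465,-0.797,0,1],[0,0,-1.036,0.465,-0.797,0,1],[0,0,-1.036,0.465,-0.797,0,1],[0,0,-1.036,0.465,-0.797,0,1],[0,0,-1.036,0.465,-0.797,0,1],[0,0,-1.036,0.465,-0.797,0,1]]' does not match type={"type": "array", "items": {"type": "array", "items": {"type": "number", "minimum": -1, "maximum": 1}}}
```

Request:
{"method": "move_arm", "body": {"targets": [[0,0,-1.0,0.721,-0.505,0,1],[0,0,-1.0,0.721,-0.505,0,1],[0,0,-1.0,0.721,-0.505,0,1],[0,0,-1.0,0.721,-0.505,0,1],[0,0,-1.0,0.721,-0.505,0,1],[0,0,-1.0,0.721,-0.505,0,1]]}}

```text
time: 1.75
eef_pos: [0.5105, -0.1662, 0.3599]
ee_rot: [0.89, 0.456, 0.0, -0.001]
force: [0.2, -0.6, -0.2]
grip_width: 0.0917
```

Request:
{"method": "move_arm", "body": {"targets": [[0,0,-1.0,0.511,-0.125,0.24,0],[0,0,-1.0,0.511,-0.125,0.24,0],[0,0,-1.0,0.511,-0.125,0.24,0],[0,0,-1.0,0.511,-0.125,0.24,0],[0,0,-1.0,0.511,-0.125,0.24,0],[0,0,-1.0,0.511,-0.125,0.24,0],[0,0,-1.0,0.511,-0.125,0.24,0]]}}

```text
time: 2.45
eef_pos: [0.5593, -0.0497, 0.3009]
ee_rot: [0.753, 0.658, -0.0, 0.0]
force: [-0.2, -0.1, -0.3]
grip_width: 0.046
```

```bash
python3 - <<'E'
from h import *
a,K,E=grab("wrist","w2");o=get_obs();print(np.round(o["eef_pos"],3),np.round(o["ee_rot"],3),o["qpos"].round(2))
np.savez("w2.npz",K=K,E=E)
E
```

```text
[ 0.559 -0.049  0.301] [ 0.753  0.658 -0.     0.001] [ 0.41  0.28 -0.47  1.7   0.14  1.19 -0.23]
```

View pics/w2.png

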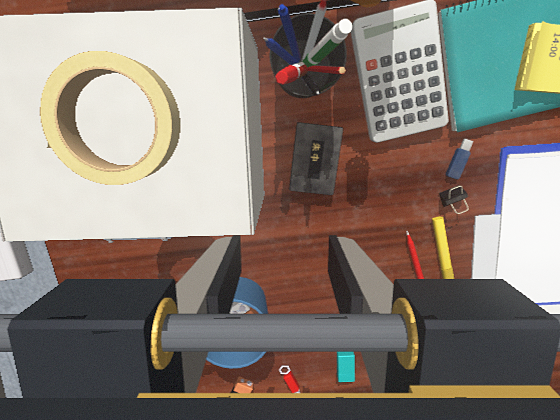

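My first row went past the limit and was refused, so the arm stopped over the drawers without touching anything. The view shows the tape roll at (110,120). I'll replan from here.

```bash
python3 - <<'E'
from h import *
plan([((.47,.10,.33),95),((.39,.21,.30),114.7)])
E
```

```text
turn [0.001, 0.002, -0.442] shift [0.544, -0.434, -0.117] rows 3.5
turn [0.0, -0.0, -0.688] shift [0.467, -0.28, 0.12] rows 2.8
```

Request:
{"method": "move_arm", "body": {"targets": [[0,0,-0.442,0.544,-0.434,-0.117,0],[0,0,-0.442,0.544,-0.434,-0.117,0],[0,0,-0.442,0.544,-0.434,-0.117,0],[0,0,-0.442,0.544,-0.434,-0.117,0],[0,0,-0.442,0.544,-0.434,-0.117,0]]}}

```text
time: 3.0
eef_pos: [0.4681, 0.1046, 0.3315]
ee_rot: [0.672, 0.74, 0.001, 0.001]
force: [0.5, -0.0, 0.1]
grip_width: 0.0453
```

Request:
{"method": "move_arm", "body": {"targets": [[0,0,-0.688,0.467,-0.28,0.12,0],[0,0,-0.688,0.467,-0.28,0.12,0],[0,0,-0.688,0.467,-0.28,0.12,0],[0,0,-0.688,0.467,-0.28,0.12,0],[0,0,-0.688,0.467,-0.28,0.12,0],[0,0,-0.688,0.467,-0.28,0.12,0]]}}

```text
time: 3.6
eef_pos: [0.3906, 0.2097, 0.3]
ee_rot: [0.54, 0.842, 0.0, 0.0]
force: [-0.5, -0.4, -0.7]
grip_width: 0.0457
```

```bash
python3 - <<'E'
from h import *
a,K,E=grab("wrist","w3");o=get_obs();print(np.round(o["eef_pos"],3),np.round(o["ee_rot"],3),o["qpos"].round(2))
np.savez("w3.npz",K=K,E=E)
E
```

```text
[0.391 0.21  0.3  ] [0.54  0.842 0.    0.   ] [ 0.17  0.08 -0.76  1.94  0.06  1.15 -0.19]
```

View pics/w3.png

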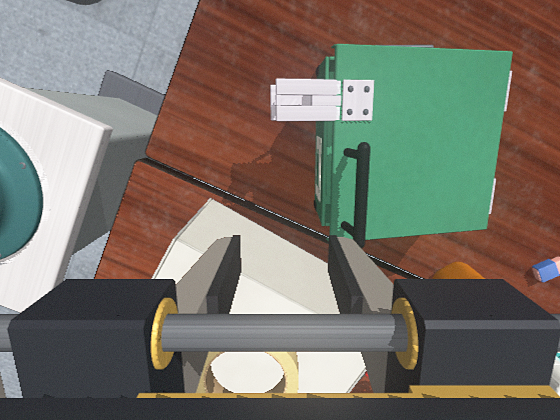

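The wrist view shows the bar from (363,146) to (360,240), the lid's rear corners at (511,50) and (487,229), the hasp plate at (308,100), and the lid slightly ajar.

```bash
python3 - <<'E'
from h import *
c=np.load("cal.npz");K,E,K2,E2=[c[k] for k in("K","E","K2","E2")]
w=np.load("w3.npz");Kw,Ew=w["K"],w["E"]
a,b=onz(Kw,Ew,511,50,.1),onz(Kw,Ew,487,229,.1)
y=(a-b)/np.linalg.norm(a-b);x=np.array([y[1],-y[0],0]);m=(a+b)/2
print(a,b,np.linalg.norm(a-b),"yaw",np.degrees(np.arctan2(x[1],x[0])))
print("centre",m-x*.092)
print("box x front-left corner bottom/top?", )
for n,A in(("wt",((Kw,Ew,362,149),(K2,E2,156.5,246))),("ws",((Kw,Ew,362,149),(K,E,301,304)))):
    p,e=tri(*A);d=p-(m-x*.092);print(n,p,e,"in box",d@x,d@y)
print("white rear hinge",[tri((Kw,Ew,511,50),(K2,E2,113,206)),tri((Kw,Ew,487,229),(K2,E2,173.5,181)),tri((Kw,Ew,487,229),(K,E,224,295))])
E
```

```text
[0.53913068 0.42429109 0.1       ] [0.62004195 0.25642811 0.1       ] 0.18634541733172685 yaw 25.73443020181949
centre [0.49671122 0.30041315 0.1       ]
box x front-left corner bottom/top?
wt [0.42973137 0.27534651 0.18640379] 0.00010471013851806959 in box -0.07122048429733767 0.006502242162706467
ws [0.43340622 0.27682054 0.1532219 ] 0.008702561878903723 in box -0.06727010136449439 0.006234451638712063
white rear hinge [(array([0.54029919, 0.42345719, 0.0979039 ]), np.float64(0.0032465955886543142)), (array([0.61436791, 0.25585354, 0.1073035 ]), np.float64(0.0020026621660674984)), (array([0.61704922, 0.25709614, 0.10277332]), np.float64(0.0020309373651475207))]
```

```bash
cat >> h.py <<'E'
BC=np.array([.496,.300]);YB=25.5;PHI=YB+90
def box(x,y,z):
    r=np.radians(YB);c,s=np.cos(r),np.sin(r);return np.array([BC[0]+c*x-s*y,BC[1]+s*x+c*y,z])
def tobox(p):
    r=np.radians(YB);c,s=np.cos(r),np.sin(r);d=np.array(p)[:2]-BC;return np.array([c*d[0]+s*d[1],-s*d[0]+c*d[1],p[2]])
def bar(th): return .094-.1768*np.cos(th+.234),.095+.1768*np.sin(th+.234)
E
python3 - <<'E'
from h import *
plan([(box(-.07,-.038,.21),PHI),(box(-.07,-.038,.143),PHI)])
x0,z0=bar(.155)
for th in np.arange(.3,1.75,.14):
    x,z=bar(th);print(round(th,2),"y %.3f z %.3f"%((x-x0)/.25,-(z-z0)/.25))
E
```

```text
turn [0.001, 0.0, -0.028] shift [-0.004, 0.256, 0.36] rows 2.2
turn [-0.0, 0.0, -0.0] shift [0.0, 0.0, 0.268] rows 1.3
0.3 y 0.046 z -0.092
0.44 y 0.102 z -0.173
0.58 y 0.169 z -0.246
0.72 y 0.245 z -0.309
0.86 y 0.330 z -0.360
1.0 y 0.421 z -0.399
1.14 y 0.516 z -0.425
1.28 y 0.614 z -0.438
1.42 y 0.713 z -0.437
1.56 y 0.811 z -0.421
1.7 y 0.906 z -0.393
```

Request:
{"method": "move_arm", "body": {"targets": [[0,0,-0.028,0,0.256,0.36,0],[0,0,-0.028,0,0.256,0.36,0],[0,0,-0.028,0,0.256,0.36,0],[0,0,-0.028,0,0.256,0.36,0],[0,0,-0.028,0,0.256,0.36,0]]}}

```text
time: 4.15
eef_pos: [0.4473, 0.2382, 0.211]
ee_rot: [0.532, 0.847, 0.0, 0.0]
force: [-0.7, 0.9, -0.2]
grip_width: 0.0462
```

Request:
{"method": "move_arm", "body": {"targets": [[0,0,0,0,0,0.13,0],[0,0,0,0,0,0.268,0],[0,0,0,0,0,0.268,0],[0,0,0,0,0,0.268,-1],[0,0,0,0,0,0.268,-1],[0,0,0,0,0,0.268,-1],[0,0,0,0,0,0.268,-1],[0,0,0,0,0,0.268,-1],[0,0,0,0,0,0.268,-1]], "squeeze": 20}}

```text
time: 5.05
eef_pos: [0.4509, 0.2401, 0.1442]
ee_rot: [0.532, 0.847, 0.004, 0.002]
force: [9.1, 5.2, -4.3]
grip_width: 0.0104
```

Request:
{"method": "move_arm", "body": {"targets": [[0,0,0,0,0.03,-0.04,-1],[0,0,0,0,0.058,-0.092,-1],[0,0,0,0,0.114,-0.173,-1],[0,0,0,0,0.181,-0.246,-1],[0,0,0,0,0.257,-0.309,-1],[0,0,0,0,0.342,-0.36,-1],[0,0,0,0,0.433,-0.399,-1],[0,0,0,0,0.528,-0.425,-1],[0,0,0,0,0.626,-0.438,-1],[0,0,0,0,0.725,-0.437,-1],[0,0,0,0,0.823,-0.421,-1],[0,0,0,0,0.87,-0.407,-1]]}}

```text
time: 6.25
eef_pos: [0.644, 0.3299, 0.2426]
ee_rot: [0.533, 0.846, -0.003, 0.0]
force: [-0.5, -5.8, -0.5]
grip_width: 0.0105
```

Request:
{"method": "move_arm", "body": {"targets": [[0,0,0,0,0,0,-1],[0,0,0,0,0,0,-1],[0,0,0,0,0,0,-1]]}}

```text
time: 6.55
eef_pos: [0.6435, 0.3297, 0.2428]
ee_rot: [0.533, 0.846, -0.002, 0.001]
force: [3.0, -4.0, -7.3]
grip_width: 0.0104
```

```bash
python3 - <<'E'
from h import *
o=get_obs();b=tobox(o["eef_pos"]);print(b,o["force"],o["grip_width"],"theta",np.arctan2(b[2]+.0187-.095,.094-b[0])-.234,np.hypot(b[2]+.0187-.095,.094-b[0]))
E
```

```text
[ 0.14587571 -0.03666989  0.24282147] [ 3.03034213 -4.0220424  -7.31962141] 0.010355747758332095 theta 1.6387933113046926 0.17441470435419693
```

Request:
{"method": "move_arm", "body": {"targets": [[0,0,0,0,0,0,-0.48],[0,0,0,0,0,0,-0.48],[0,0,0,0,0,0,-0.48],[0,0,0,0,0,-0.2,-0.48],[0,0,0,0,0,-0.45,-0.48],[0,0,0,0,0,-0.45,-0.48],[0,0,0,0,0,-0.45,-0.48]]}}

```text
time: 7.25
eef_pos: [0.6433, 0.3344, 0.3611]
ee_rot: [0.532, 0.847, 0.003, 0.001]
force: [0.4, -0.4, -0.7]
grip_width: 0.0241
```

```bash
cat >> h.py <<'E'
def log():
    o=get_obs()
    with open("log.txt","a") as f:f.write(" ".join("%.5f"%v for v in [*o["qpos"],*o["eef_pos"],*o["ee_rot"]])+"\n")
    return o
E
python3 - <<'E'
from h import *
o=log();print(o["eef_pos"],o["qpos"].round(3))
plan([((.53,.14,.36),95),((.46,-.1,.36),65),((.43,-.32,.30),35)])
w=np.load("w1.npz");K,E=w["K"],w["E"]
print("L0",onz(K,E,308,135,.017),onz(K,E,326,162,.017))
print("L0 sideways",onz(K,E,322,133,.017),onz(K,E,312,164,.017))
print("pin ring,back,front,tip",[onz(K,E,u,v,.007).round(3) for u,v in((321,91),(327,92),(352,93.5),(381,98))])
print("mug",onz(K,E,216,80,.085),"handle top",onz(K,E,227,146,.07))
E
```

```text
[0.64333732 0.33436227 0.36105395] [-0.151  0.599 -0.655  1.173  0.353  1.472 -0.301]
turn [0.012, -0.004, 0.725] shift [-0.503, -0.746, -0.001] rows 4.5
turn [0.0, -0.001, 1.047] shift [-0.932, -0.363, -0.0] rows 5.0
turn [0.0, 0.0, 1.047] shift [-0.848, 0.263, 0.24] rows 4.6
L0 [ 0.45298994 -0.37445676  0.017     ] [ 0.4290767  -0.41586066  0.017     ]
L0 sideways [ 0.46417415 -0.39159011  0.017     ] [ 0.41760578 -0.39840746  0.017     ]
pin ring,back,front,tip [array([ 0.516, -0.365,  0.007]), array([ 0.519, -0.373,  0.007]), array([ 0.532, -0.407,  0.007]), array([ 0.545, -0.448,  0.007])]
mug [ 0.46558526 -0.2390525   0.085     ] handle top [ 0.39600228 -0.2801113   0.07      ]
```

Request:
{"method": "move_arm", "body": {"targets": [[0,0,0.725,-0.503,-0.746,0,0],[0,0,0.725,-0.503,-0.746,0,0],[0,0,0.725,-0.503,-0.746,0,0],[0,0,0.725,-0.503,-0.746,0,0],[0,0,0.725,-0.503,-0.746,0,0],[0,0,0.725,-0.503,-0.746,0,0]]}}

```text
time: 7.85
eef_pos: [0.528, 0.1343, 0.3557]
ee_rot: [0.678, 0.735, -0.002, 0.0]
force: [-0.1, -0.4, -0.3]
grip_width: 0.0461
```

```bash
python3 - <<'E'
from h import *
o=log();print(o["eef_pos"],o["qpos"].round(3))
plan([((.48,-.09,.36),70),((.43,-.29,.33),60),((.441,-.395,.13),60)])
E
```

```text
[0.52804483 0.13430495 0.35574088] [ 0.211  0.239 -0.625  1.647  0.147  1.305 -0.359]
turn [-0.003, 0.007, 0.86] shift [-0.879, -0.264, -0.014] rows 4.6
turn [0.0, 0.0, 0.349] shift [-0.82, 0.085, 0.12] rows 4.2
turn [0.0, 0.0, 0.0] shift [-0.342, 0.248, 0.8] rows 4.5
```

Request:
{"method": "move_arm", "body": {"targets": [[0,0,0.86,-0.879,-0.264,-0.014,0],[0,0,0.86,-0.879,-0.264,-0.014,0],[0,0,0.86,-0.879,-0.264,-0.014,0],[0,0,0.86,-0.879,-0.264,-0.014,0],[0,0,0.86,-0.879,-0.264,-0.014,0],[0,0,0.86,-0.879,-0.264,-0.014,0]]}}

```text
time: 8.45
eef_pos: [0.482, -0.0902, 0.3591]
ee_rot: [0.82, 0.573, -0.001, -0.0]
force: [0.3, 0.1, -0.6]
grip_width: 0.0456
```

Request:
{"method": "move_arm", "body": {"targets": [[0,0,0.349,-0.82,0.085,0.12,0.3],[0,0,0.349,-0.82,0.085,0.12,0.3],[0,0,0.349,-0.82,0.085,0.12,0.3],[0,0,0.349,-0.82,0.085,0.12,0.3],[0,0,0.349,-0.82,0.085,0.12,0.3]]}}

```text
time: 8.95
eef_pos: [0.4318, -0.2906, 0.328]
ee_rot: [0.866, 0.5, -0.001, -0.001]
force: [0.3, 0.7, 0.1]
grip_width: 0.0594
```

Request:
{"method": "move_arm", "body": {"targets": [[0,0,0,-0.342,0.248,0.8,0.3],[0,0,0,-0.342,0.248,0.8,0.3],[0,0,0,-0.342,0.248,0.8,0.3],[0,0,0,-0.342,0.248,0.8,0.3],[0,0,0,-0.342,0.248,0.8,0.3],[0,0,0,-0.342,0.248,0.8,0.3],[0,0,0,-0.342,0.248,0.8,0.3]]}}

```text
time: 9.65
eef_pos: [0.4467, -0.3893, 0.1301]
ee_rot: [0.864, 0.503, 0.0, -0.001]
force: [0.0, 0.1, 0.0]
grip_width: 0.0599
```

```bash
python3 - <<'E'
from h import *
o=log();print(o["eef_pos"],o["ee_rot"].round(3),o["qpos"].round(3))
a,K,E=grab("wrist","w4");np.savez("w4.npz",K=K,E=E)
print("pred",proj(K,E,(.453,-.3745,.017)),proj(K,E,(.429,-.416,.017)))
E
```

```text
[ 0.44666477 -0.38925071  0.13012489] [ 0.864  0.503  0.    -0.001] [ 0.801  0.481 -0.181  1.807  0.108  0.864  0.054]
pred [281.52311543 182.66952128] [281.12807733 237.29557435]
```

View pics/w4.png

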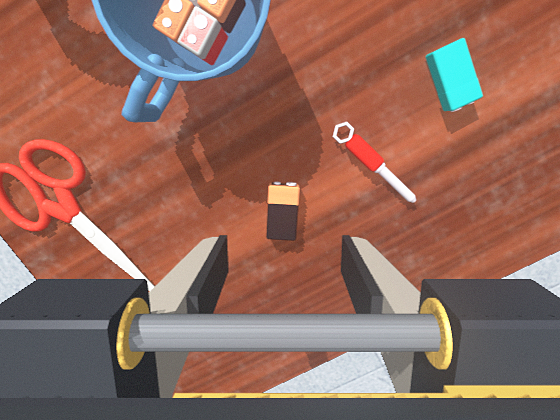

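The battery at (283,211) is where predicted, and aligned with the jaws. Going down to grasp it.

```bash
python3 - <<'E'
from h import *
plan([((.441,-.396,.004),60),((.441,-.36,.30),60)])
E
```

```text
turn [0.002, -0.002, 0.016] shift [-0.035, -0.009, 0.51] rows 2.6
turn [0.0, -0.0, -0.0] shift [0.125, -0.072, -1.184] rows 6.0
```

Request:
{"method": "move_arm", "body": {"targets": [[0,0,0,-0.035,-0.009,0.2,0.3],[0,0,0,-0.035,-0.009,0.34,0.3],[0,0,0,-0.035,-0.009,0.34,0.3],[0,0,0,-0.035,-0.009,0.34,0.3],[0,0,0,-0.035,-0.009,0.34,0.3]]}}

```text
time: 10.2
eef_pos: [0.4413, -0.3985, 0.0487]
ee_rot: [0.864, 0.503, 0.001, 0.002]
force: [0.2, -0.4, 0.8]
grip_width: 0.0599
```

```bash
python3 - <<'E'
from h import *
o=get_obs();print(o["eef_pos"],o["joint_velocities"].round(3))
plan([((.441,-.396,.004),60)])
E
```

```text
[ 0.44131684 -0.39847668  0.04867272] [ 0.003 -0.001  0.003  0.002  0.001 -0.005  0.   ]
turn [0.01, 0.001, 0.013] shift [0.008, -0.007, 0.179] rows 0.9
```

Request:
{"method": "move_arm", "body": {"targets": [[0,0,0,0.008,-0.007,0.1,0.3],[0,0,0,0.008,-0.007,0.179,0.3],[0,0,0,0.008,-0.007,0.179,0.3],[0,0,0,0.008,-0.007,0.179,-1],[0,0,0,0.008,-0.007,0.179,-1],[0,0,0,0.008,-0.007,0.179,-1],[0,0,0,0.008,-0.007,0.179,-1],[0,0,0,0.008,-0.007,0.179,-1]], "squeeze": 25}}

```text
time: 11.0
eef_pos: [0.4388, -0.3955, 0.0014]
ee_rot: [0.865, 0.502, 0.0, 0.0]
force: [-0.0, -0.9, 2.5]
grip_width: 0.0259
```

Request:
{"method": "move_arm", "body": {"targets": [[0,0,0,0,0,-0.3,-1],[0,0,0,0,0,-0.6,-1],[0,0,0,0,0,-0.96,-1],[0,0,0,0,0,-0.96,-1],[0,0,0,0,0,-0.96,-1],[0,0,0,0,0,-0.96,-1],[0,0,0,0,0,-0.96,-1],[0,0,0,0,0,-0.96,-1]]}}

```text
time: 11.8
eef_pos: [0.4375, -0.3945, 0.2391]
ee_rot: [0.865, 0.502, -0.001, -0.001]
force: [-0.7, -0.2, -0.9]
grip_width: 0.0257
```

```bash
python3 - <<'E'
from h import *
o=log();print(o["eef_pos"],o["grip_width"])
plan([((.46,-.18,.36),70),((.48,.03,.36),90),((.44,.18,.34),115.5),(box(0.0,-.03,.20),115.5)])
E
```

```text
[ 0.43754602 -0.39453981  0.23914743] 0.025721797916231505
turn [-0.006, -0.001, -0.338] shift [0.79, -0.348, -0.482] rows 4.9
turn [0.0, -0.0, -0.698] shift [0.817, -0.213, 0.0] rows 4.2
turn [0.0, -0.0, -0.89] shift [0.6, -0.16, 0.08] rows 3.1
turn [0.0, -0.0, -0.0] shift [0.217, 0.409, 0.56] rows 3.6
```

Request:
{"method": "move_arm", "body": {"targets": [[0,0,-0.338,0.79,-0.348,-0.482,-1],[0,0,-0.338,0.79,-0.348,-0.482,-1],[0,0,-0.338,0.79,-0.348,-0.482,-1],[0,0,-0.338,0.79,-0.348,-0.482,-1],[0,0,-0.338,0.79,-0.348,-0.482,-1],[0,0,-0.338,0.79,-0.348,-0.482,-1]]}}

```text
time: 12.4
eef_pos: [0.4627, -0.1744, 0.3632]
ee_rot: [0.816, 0.578, 0.002, 0.001]
force: [1.5, 0.2, -0.8]
grip_width: 0.0261
```

Request:
{"method": "move_arm", "body": {"targets": [[0,0,-0.698,0.817,-0.213,0,-1],[0,0,-0.698,0.817,-0.213,0,-1],[0,0,-0.698,0.817,-0.213,0,-1],[0,0,-0.698,0.817,-0.213,0,-1],[0,0,-0.698,0.817,-0.213,0,-1],[0,0,-0.698,0.817,-0.213,0,-1]]}}

```text
time: 13.0
eef_pos: [0.4801, 0.0309, 0.3597]
ee_rot: [0.706, 0.708, -0.001, -0.001]
force: [-0.8, -0.2, -1.5]
grip_width: 0.0256
```

```bash
python3 - <<'E'
from h import *
o=log();print(o["eef_pos"],o["grip_width"])
plan([((.44,.18,.34),115.5),(box(-.03,-.03,.18),115.5),(box(-.03,-.03,.08),115.5)])
E
```

```text
[0.48007406 0.03085777 0.35972361] 0.025587854384377672
turn [-0.006, -0.002, -0.883] shift [0.597, -0.158, 0.08] rows 3.1
turn [0.0, -0.0, 0.0] shift [0.217, 0.289, 0.64] rows 3.7
turn [0.0, -0.0, 0.0] shift [-0.0, -0.0, 0.4] rows 2.0
```

Request:
{"method": "move_arm", "body": {"targets": [[0,0,-0.883,0.597,-0.158,0.08,-1],[0,0,-0.883,0.597,-0.158,0.08,-1],[0,0,-0.883,0.597,-0.158,0.08,-1],[0,0,-0.883,0.597,-0.158,0.08,-1],[0,0,-0.883,0.597,-0.158,0.08,-1]]}}

```text
time: 13.5
eef_pos: [0.4412, 0.1776, 0.3403]
ee_rot: [0.536, 0.845, -0.001, -0.001]
force: [0.3, -0.9, -0.3]
grip_width: 0.0255
```

Request:
{"method": "move_arm", "body": {"targets": [[0,0,0,0.217,0.289,0.64,-1],[0,0,0,0.217,0.289,0.64,-1],[0,0,0,0.217,0.289,0.64,-1],[0,0,0,0.217,0.289,0.64,-1],[0,0,0,0.217,0.289,0.64,-1]]}}

```text
time: 14.0
eef_pos: [0.4828, 0.2555, 0.176]
ee_rot: [0.537, 0.844, -0.004, -0.003]
force: [-0.3, -0.2, -0.6]
grip_width: 0.0257
```

Request:
{"method": "move_arm", "body": {"targets": [[0,0,0,0,0,0.2,-1],[0,0,0,0,0,0.4,-1],[0,0,0,0,0,0.4,-1],[0,0,0,0,0,0.4,-1],[0,0,0,0,0,0.4,-0.1],[0,0,0,0,0,0.4,-0.1],[0,0,0,0,0,0.4,-0.1]]}}

```text
time: 14.7
eef_pos: [0.4846, 0.2591, 0.0835]
ee_rot: [0.535, 0.845, 0.001, 0.001]
force: [-0.0, -0.3, -0.9]
grip_width: 0.0413
```

Request:
{"method": "move_arm", "body": {"targets": [[0,0,0,0,0,-0.2,0],[0,0,0,0,0,-0.5,0],[0,0,0,0,0,-0.9,0],[0,0,0,0,0,-0.9,0],[0,0,0,0,0,-0.9,0],[0,0,0,0,0,-0.9,0]]}}

```text
time: 15.3
eef_pos: [0.4848, 0.2603, 0.3117]
ee_rot: [0.535, 0.845, 0.004, 0.003]
force: [-0.4, -0.2, -0.8]
grip_width: 0.0461
```

```bash
python3 - <<'E'
from h import *
o=log();print(o["eef_pos"],o["grip_width"],o["qpos"].round(3))
a,K,E=grab("top","t5");b,K2,E2=grab("wrist","w5")
z=np.hstack([cv2.resize(a[110:280,100:400],None,fx=1.5,fy=1.5),cv2.resize(b[:255],None,fx=.6,fy=1)]) if 0 else None
c=cv2.resize(a[150:310,80:440],(800,356));d=cv2.resize(b[:280],(480,240));q=np.zeros((600,800,3),np.uint8);q[:356]=c;q[358:598,:480]=d;cv2.imwrite("pics/m5.png",q)
np.savez("w5.npz",K=K2,E=E2)
E
```

```text
[0.48479488 0.26034616 0.3116677 ] 0.04608244978496487 [ 0.066  0.303 -0.76   1.703  0.224  1.215 -0.307]
```

View pics/m5.png

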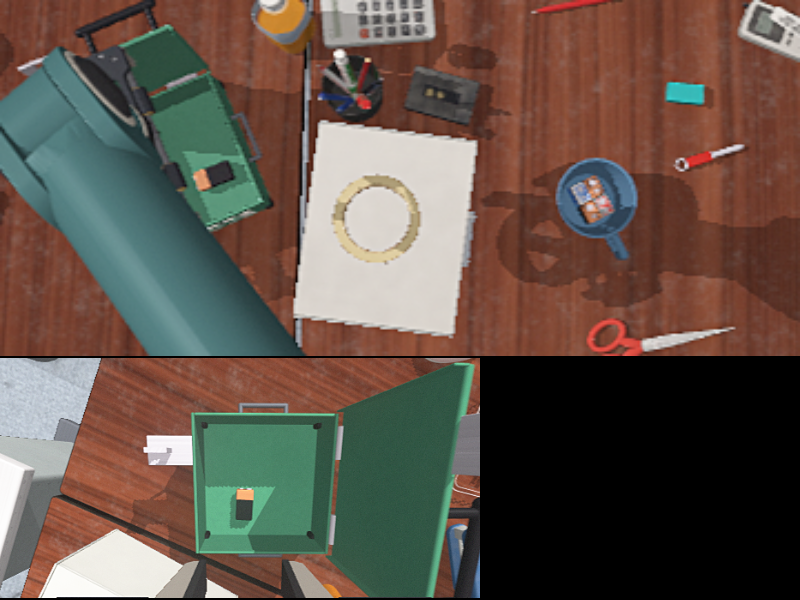

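The battery is in the box, lying at (245,505) in the lower panel. The lid is wide open, and the mug and pin haven't moved. Next I fit the arm kinematics from the logged poses so I can check the pouring wrist poses for reach.

```bash
cat > kin.py <<'E'
import numpy as np, itertools
from scipy.spatial.transform import Rotation as R
from scipy.optimize import least_squares
AX=[2,1,2,1,2,1,2]
LO=np.array([-2.53,-.31,-1.57,.28,-1.29,.15,-2.92]);HI=np.array([2.53,2.02,1.55,2.44,4.43,1.84,2.92])
def ax(i,a):
    v=np.zeros(3);v[i]=a;return R.from_rotvec(v)
def fk(q,sg,off,tool):
    p=np.zeros(3);T=R.identity()
    for i in range(7):
        p=p+T.apply(off[i]);T=T*ax(AX[i],sg[i]*q[i])
    return p+T.apply(off[7]),T*tool
def data():
    D=np.loadtxt("log.txt");D=np.vstack([[1.087,.468,-.012,1.6035,.006,1.071,-.056,.277,-.587,.214,.976,.219,0,-.001],D]);return D
def fit():
    D=data();best=None
    for s in itertools.product((1,-1),repeat=4):
        for pit in ((1,1,1),(1,-1,1),(1,1,-1),(1,-1,-1)):
            sg=[s[0],pit[0],s[1],pit[1],s[2],pit[2],s[3]]
            Rs=[fk(d[:7],sg,np.zeros((8,3)),R.identity())[1] for d in D]
            t=R.concatenate([r.inv()*R.from_quat(d[10:]) for r,d in zip(Rs,D)])
            m=t.mean();e=np.max((m.inv()*t).magnitude())
            if best is None or e<best[0]:best=(e,sg,m)
    e,sg,tool=best
    # positions linear in offsets: solve ridge least squares
    A=[];b=[]
    for d in D:
        T=R.identity();row=[]
        for i in range(7):
            row.append(T.as_matrix());T=T*ax(AX[i],sg[i]*d[i])
        row.append(T.as_matrix());A.append(np.hstack(row));b.append(d[7:10])
    A=np.vstack(A);b=np.hstack(b);lam=1e-3
    off=np.linalg.solve(A.T@A+lam**2*np.eye(24),A.T@b).reshape(8,3)
    r=(A@off.ravel()-b).reshape(-1,3)
    return sg,off,tool,e,np.abs(r).max()
E
python3 - <<'E'
from kin import *
np.set_printoptions(precision=3,suppress=True)
sg,off,tool,e,r=fit();print(len(data()),sg,"rot err",e,"pos err",r);print(off,tool.as_matrix())
E
```

```text
7 [-1, 1, -1, 1, -1, 1, -1] rot err 0.0009687455473397182 pos err 6.0927713460334765e-05
[[-0.001 -0.001  0.124]
 [-0.001 -0.012  0.124]
 [ 0.    -0.012  0.261]
 [-0.001 -0.002  0.261]
 [ 0.    -0.002  0.236]
 [-0.    -0.001  0.236]
 [ 0.001 -0.001  0.136]
 [-0.001 -0.002  0.136]] [[ 0. -1.  0.]
 [ 1.  0.  0.]
 [-0.  0.  1.]]
```

The fit is excellent, under 0.1 mm. Now I search for a grasp and pour combination.

```bash
cat >> kin.py <<'E'
SG,OFF,TOOL,_,_=fit()
def F(q): return fk(q,SG,OFF,TOOL)
def err(q,p,T):
    a,B=F(q);return np.hstack([(p-a),.3*(T*B.inv()).as_rotvec()])
def jac(q):
    p0,T0=F(q);J=np.zeros((6,7));P=R.identity()
    p=np.zeros(3)
    for i in range(7):
        p=p+P.apply(OFF[i]);v=np.zeros(3);v[AX[i]]=SG[i];w=P.apply(v);J[:3,i]=np.cross(w,p0-p);J[3:,i]=.3*w
        P=P*ax(AX[i],SG[i]*q[i])
    return J
def follow(q,p,T,n=60):
    "damped steps with limits, like a resolved-rate controller"
    q=q.copy()
    for _ in range(n):
        e=err(q,p,T);e*=min(1,.03/np.linalg.norm(e)) if np.linalg.norm(e)>0 else 1
        J=jac(q);q=np.clip(q+J.T@np.linalg.solve(J@J.T+1e-4*np.eye(6),e),LO+.01,HI-.01)
    return q,np.linalg.norm(err(q,p,T))
def path(q,p1,T1,step=.03):
    p0,T0=F(q);rv=(T0.inv()*T1).as_rotvec();n=int(max(np.linalg.norm(p1-p0)/step,np.linalg.norm(rv)/.1))+1;m=0
    for k in range(1,n+1):
        q,e=follow(q,p0+(p1-p0)*k/n,T0*R.from_rotvec(rv*k/n),8);m=max(m,e)
    q,e=follow(q,p1,T1,40)
    return q,e,m,np.minimum(q-LO,HI-q).min()
# mug/tool geometry
def mugT(tau,psi):
    "mug rotation: mouth leans to world azimuth psi (=-mug y) by tau; handle on the opposite side"
    y=np.array([-np.cos(psi),-np.sin(psi),0]);z=np.array([0,0,1.]);x=np.cross(y,z)
    y2=np.cos(tau)*y+np.sin(tau)*z;z2=np.cos(tau)*z-np.sin(tau)*y
    return R.from_matrix(np.stack([x,y2,z2],1))
def tool_in_mug(beta,flip,hg=.05):
    z=np.array([0,-np.cos(beta),-np.sin(beta)]);y=np.array([flip,0,0.]);x=np.cross(y,z)
    return np.array([0,.080,hg])+.0187*z,R.from_matrix(np.stack([x,y,z],1))
def toolpose(mp,mT,beta,flip,hg=.05):
    p,T=tool_in_mug(beta,flip,hg);return mp+mT.apply(p),mT*T
E
cat > search.py <<'E'
from kin import *
from h import box
np.random.seed(0)
q0=data()[-1,:7]; C=np.array([.4656,-.239,0]);dh=np.radians(-153)
starts=[q0]+[np.random.uniform(LO,HI) for _ in range(5)]
def best(p,T):
    r=None
    for s in starts:
        q,e=follow(s,p,T,50);m=np.minimum(q-LO,HI-q).min()
        if e<2e-3 and (r is None or m>r[0]):r=(m,q)
    return r
for flip in(1,-1):
    for b in(30,50,70,90):
        be=np.radians(b);g=best(*toolpose(C,mugT(0,dh+np.pi),be,flip))
        out=[]
        for psi in range(0,360,30):
            for tau in (115,):
                mT=mugT(np.radians(tau),np.radians(psi));mp=box(-.01,0,.17)-mT.apply([0,0,.085])
                r=best(*toolpose(mp,mT,be,flip))
                if r:out.append((psi,round(r[0],2)))
        print(flip,b,None if g is None else (round(g[0],2),g[1].round(2)),out,flush=True)
E
time python3 search.py
```

```text
1 30 (np.float64(0.11), array([ 2.06,  1.66, -1.46,  2.2 ,  1.18,  0.57,  2.2 ])) [(120, np.float64(0.21)), (240, np.float64(0.01)), (270, np.float64(0.44)), (300, np.float64(0.69)), (330, np.float64(0.33))]
1 50 (np.float64(0.11), array([ 1.74,  0.92, -1.07,  2.21,  0.34,  0.26,  2.68])) [(150, np.float64(0.37)), (180, np.float64(0.09)), (270, np.float64(0.33)), (300, np.float64(0.56)), (330, np.float64(0.21))]
1 70 (np.float64(0.24), array([ 1.41,  0.66, -0.85,  2.17,  0.42,  0.39,  2.37])) [(150, np.float64(0.12)), (180, np.float64(0.06)), (270, np.float64(0.22)), (300, np.float64(0.47)), (330, np.float64(0.13))]
1 90 (np.float64(0.34), array([ 1.1 ,  0.59, -0.68,  2.1 ,  0.62,  0.66,  2.04])) [(180, np.float64(0.11)), (270, np.float64(0.15)), (300, np.float64(0.43)), (330, np.float64(0.07))]
-1 30 (np.float64(0.1), array([ 1.9 ,  1.17, -1.1 ,  2.21, -0.3 ,  0.25,  0.38])) [(90, np.float64(0.04)), (120, np.float64(0.3)), (150, np.float64(0.44)), (180, np.float64(0.23)), (210, np.float64(0.13)), (270, np.float64(0.01)), (300, np.float64(0.43)), (330, np.float64(0.2))]
-1 50 (np.float64(0.22), array([ 1.38,  0.65, -0.59,  2.22, -1.03,  0.4 ,  0.78])) [(120, np.float64(0.11)), (150, np.float64(0.37)), (180, np.float64(0.12)), (240, np.float64(0.12)), (270, np.float64(0.01)), (300, np.float64(0.24)), (330, np.float64(0.18))]
-1 70 (np.float64(0.27), array([ 1.59,  0.85, -1.13,  2.17,  0.91,  0.55, -1.2 ])) [(120, np.float64(0.01)), (150, np.float64(0.17)), (180, np.float64(0.09)), (240, np.float64(0.08)), (270, np.float64(0.08)), (300, np.float64(0.24)), (330, np.float64(0.13))]
-1 90 (np.float64(0.35), array([ 1.29,  0.72, -0.95,  2.09,  0.86,  0.79, -1.3 ])) [(150, np.float64(0.01)), (240, np.float64(0.03)), (270, np.float64(0.06)), (300, np.float64(0.34)), (330, np.float64(0.08))]
real	0m52.048s
user	0m51.410s
sys	0m0.279s
```

```bash
cat > sim.py <<'E'
from kin import *
from h import box
import sys
q0=data()[-1,:7]; C=np.array([.4656,-.239,0]);gp=np.radians(-153+180)
def run(be,flip,psi,taus=(0,30,60,90,115,125),rim=(-.03,0.0,.17),verbose=False):
    be=np.radians(be);q=q0;res=[]
    up=lambda ang,d:ang
    W=[]
    T=mugT(0,gp)
    p,t=toolpose(C,T,be,flip)
    W+=[("mid",np.array([.47,-.02,.38]),t),("above",p+[0,0,.12],t),("grasp",p,t),("lift",p+[0,0,.28],t)]
    d=(np.radians(psi)-gp+np.pi)%(2*np.pi)-np.pi
    for f,xy in((.33,(.46,-.10)),(.66,(.46,.05))):
        T=mugT(0,gp+d*f);W.append(("carry",)+toolpose(np.array([*xy,.26]),T,be,flip))
    for tau in taus:
        T=mugT(np.radians(tau),gp+d);hz=rim[2]+(.11 if tau<45 else .05 if tau<100 else 0)
        W.append((tau,)+toolpose(box(rim[0],rim[1],hz)-T.apply([0,0,.085]),T,be,flip))
    bad=0
    for n,p,t in W:
        q,e,m,mar=path(q,p,t,.06);res.append((n,round(e,4),round(mar,2)));bad=max(bad,e)
        if verbose:print(n,p.round(3),round(e,4),round(mar,2),q.round(2))
    return bad,res
if __name__=="__main__":
    for flip in(-1,1):
        for be in(60,75,90):
            for psi in(270,295,320):
                b,r=run(be,flip,psi);print(flip,be,psi,round(b,3),r if b<.01 else [x for x in r if x[1]>.005][:2],flush=True)
E
time python3 sim.py
```

```text
-1 60 270 0.372 [('carry', np.float64(0.0069), np.float64(0.01)), ('carry', np.float64(0.0092), np.float64(0.01))]
-1 60 295 0.482 [(0, np.float64(0.3049), np.float64(0.01)), (30, np.float64(0.2666), np.float64(0.01))]
-1 60 320 0.574 [('carry', np.float64(0.0136), np.float64(0.01)), (0, np.float64(0.2724), np.float64(0.01))]
-1 75 270 0.24 [('carry', np.float64(0.0456), np.float64(0.01)), (0, np.float64(0.2401), np.float64(0.01))]
-1 75 295 0.218 [(0, np.float64(0.2177), np.float64(0.01)), (90, np.float64(0.0087), np.float64(0.01))]
-1 75 320 0.133 [(0, np.float64(0.133), np.float64(0.01))]
-1 90 270 0.202 [(0, np.float64(0.2017), np.float64(0.01)), (60, np.float64(0.0734), np.float64(0.01))]
-1 90 295 0.122 [(0, np.float64(0.1222), np.float64(0.01))]
-1 90 320 0.024 [(0, np.float64(0.0236), np.float64(0.01))]
1 60 270 0.424 [('above', np.float64(0.0474), np.float64(0.01)), ('carry', np.float64(0.0301), np.float64(0.01))]
1 60 295 0.482 [('above', np.float64(0.0474), np.float64(0.01)), ('carry', np.float64(0.0189), np.float64(0.01))]
1 60 320 0.574 [('above', np.float64(0.0474), np.
[... 887 characters left out ...]
90, np.float64(0.0), np.float64(0.06)), (115, np.float64(0.0), np.float64(0.05)), (125, np.float64(0.0), np.float64(0.03))]
1 90 320 0.0 [('mid', np.float64(0.0), np.float64(0.39)), ('above', np.float64(0.0), np.float64(0.41)), ('grasp', np.float64(0.0), np.float64(0.34)), ('lift', np.float64(0.0), np.float64(0.41)), ('carry', np.float64(0.0), np.float64(0.28)), ('carry', np.float64(0.0), np.float64(0.26)), (0, np.float64(0.0), np.float64(0.58)), (30, np.float64(0.0), np.float64(0.38)), (60, np.float64(0.0), np.float64(0.32)), (90, np.float64(0.0), np.float64(0.26)), (115, np.float64(0.0), np.float64(0.27)), (125, np.float64(0.0), np.float64(0.26))]
real	0m31.427s
user	0m31.485s
sys	0m0.250s
```

```bash
cat > sim2.py <<'E'
from sim import *
from h import tobox
for psi in(300,308,315):
    b,r=run(90,1,psi,rim=(-.045,.02,.17),verbose=(psi==308));print(psi,b,[x[2] for x in r])
    for tau in(60,90,115,125):
        T=mugT(np.radians(tau),np.radians(psi));p,t=toolpose(box(-.045,.02,.17)-T.apply([0,0,.085]),T,np.pi/2,1)
        c=[tobox(p+t.apply([a*.0375,b2*.0945,-.088-k])) for a in(-1,1) for b2 in(-1,1) for k in(0,.12)]
        c=np.array(c);print(tau,"body box x %.3f..%.3f y %.3f..%.3f z %.3f..%.3f"%(*np.c_[c.min(0),c.max(0)].ravel(),))
E
python3 sim2.py
```

```text
300 3.868792725877136e-16 [np.float64(0.39), np.float64(0.41), np.float64(0.34), np.float64(0.41), np.float64(0.27), np.float64(0.3), np.float64(0.62), np.float64(0.35), np.float64(0.19), np.float64(0.07), np.float64(0.08), np.float64(0.06)]
60 body box x -0.141..0.058 y -0.099..0.056 z 0.224..0.349
90 body box x -0.137..0.061 y -0.141..-0.007 z 0.212..0.288
115 body box x -0.135..0.064 y -0.176..-0.021 z 0.143..0.262
125 body box x -0.135..0.064 y -0.181..-0.025 z 0.116..0.247
mid [ 0.47 -0.02  0.38] 0.0 0.39 [ 0.76  0.08 -0.81  1.76  0.06  1.33  1.97]
above [ 0.394 -0.275  0.151] 0.0 0.41 [ 1.03  0.33 -0.57  2.03  0.24  0.84  2.37]
grasp [ 0.394 -0.275  0.031] 0.0 0.34 [ 0.93  0.53 -0.46  2.1   0.41  0.59  2.22]
lift [ 0.394 -0.275  0.311] 0.0 0.41 [ 1.12  0.14 -0.63  1.85  0.09  1.18  2.51]
carry [ 0.38  -0.101  0.291] 0.0 0.27 [ 0.98 -0.04 -0.76  2.05 -0.03  1.12  1.82]
carry [0.388 0.084 0.291] 0.0 0.28 [ 0.81 -0.03 -1.05  2.03 -0.02  1.12  0.9 ]
0 [0.398 0.362 0.226] 0.0 0.6 [-0.04  0.45 -0.97  1.82  0.41  1.09 -0.5 ]
30 [0.388 0.374 0.273] 0.0 0.35 [ 0.33  0.57 -1.22  1.8   0.
[... 585 characters left out ...]
.0.072 y -0.110..0.069 z 0.224..0.349
90 body box x -0.130..0.081 y -0.151..0.007 z 0.212..0.287
115 body box x -0.127..0.088 y -0.185..-0.007 z 0.143..0.262
125 body box x -0.126..0.089 y -0.190..-0.011 z 0.116..0.247
315 3.2590352944239755e-16 [np.float64(0.39), np.float64(0.41), np.float64(0.34), np.float64(0.41), np.float64(0.28), np.float64(0.27), np.float64(0.58), np.float64(0.35), np.float64(0.26), np.float64(0.19), np.float64(0.21), np.float64(0.19)]
60 body box x -0.144..0.082 y -0.117..0.079 z 0.224..0.349
90 body box x -0.123..0.096 y -0.157..0.019 z 0.213..0.288
115 body box x -0.118..0.107 y -0.190..0.005 z 0.143..0.262
125 body box x -0.117..0.109 y -0.194..0.002 z 0.116..0.247
```

```bash
cat > sim3.py <<'E'
from kin import *
from h import box,tobox,YB
q0=data()[-1,:7]; C=np.array([.4656,-.239,0]);gp=np.radians(27)
def pts(q):
    p=np.zeros(3);T=R.identity();P=[]
    for i in range(7):
        p=p+T.apply(OFF[i]);P.append(p);T=T*ax(AX[i],SG[i]*q[i])
    e=p+T.apply(OFF[7]);tz=(T*TOOL).apply([0,0,1]);P.append(e-.088*tz)
    out=[]
    for a,b in zip(P[1:-1],P[2:]):
        out+=[a+(b-a)*k for k in np.linspace(0,1,6)]
    return np.array(out)
def clear(q,lid=True):
    X=pts(q);r=.06;m=1
    for x in X:
        if np.hypot(*x[:2])<.15:continue
        m=min(m,x[2]-r)                        # table
        dx=max(.285-x[0],x[0]-.55,0);dy=max(-.09-x[1],x[1]-.135,0);dz=max(x[2]-.195,0);m=min(m,np.sqrt(dx*dx+dy*dy+dz*dz)-r)
        m=min(m,np.hypot(np.hypot(x[0]-.682,x[1]-.165),max(0,x[2]-.221))-r-.031)
        b=tobox(x);d=np.hypot(max(0,.09-b[0],b[0]-.16),max(0,abs(b[1])-.093,b[2]-.29) if True else 0);m=min(m,d-r)
    return m
def wps(be,flip,psi,tc,rim,taus):
    be=np.radians(be);W=[];T=mugT(0,gp);p,t=toolpose(C,T,be,flip)
    p9,t9=toolpose(C,T,np.pi/2,flip)
    tz=t.apply([0,0,1]);tz[2]=0
    W+=[("mid",np.array([.45,-.04,.40]),t9),("mid2",p9+[-.03,0,.22],t9),("above",p-.12*t.apply([0,0,1])+[0,0,.05],t),("pre",p-.09*t.apply([0,0,1]),t),("grasp",p,t),("lift",p+[0,0,.10],t)]
    Tl=mugT(np.radians(tc),gp);W.append(("tilt",)+toolpose(np.array([*C[:2],.25]),Tl,be,flip))
    d=(np.radians(psi)-gp+np.pi)%(2*np.pi)-np.pi
    for f,xy in((.33,(.46,-.10)),(.66,(.46,.06))):
        W.append(("carry",)+toolpose(np.array([*xy,.27]),mugT(np.radians(tc),gp+d*f),be,flip))
    for tau in taus:
        T=mugT(np.radians(tau),gp+d);hz=rim[2]+(.1 if tau<45 else .05 if tau<90 else 0)
        W.append((tau,)+toolpose(box(rim[0],rim[1],hz)-T.apply([0,0,.085]),T,be,flip))
    return W
def run(be,flip,psi,tc=35,rim=(-.03,.02,.17),taus=(35,60,90,115),verbose=False):
    q=q0;bad=0;mm=9;mc=9
    for n,p,t in wps(be,flip,psi,tc,rim,taus):
        q,e,m,mar=path(q,p,t,.06);bad=max(bad,e);mm=min(mm,mar);c=clear(q);mc=min(mc,c)
        if verbose:print(n,p.round(3),round(e,4),round(mar,2),"clr %.3f"%c,q.round(2))
        if bad>.01:return n,round(bad,3)
    return round(bad,4),round(mm,3),round(mc,3)
if __name__=="__main__":
    for flip in(1,-1):
        for be in(40,50,60,70):
            for psi in(280,300,320,150):
                print(flip,be,psi,run(be,flip,psi),flush=True)
E
time python3 sim3.py
```

```text
1 40 280 (35, np.float64(0.335))
1 40 300 (35, np.float64(0.286))
1 40 320 (35, np.float64(0.225))
1 40 150 ('carry', np.float64(0.029))
1 50 280 (35, np.float64(0.308))
1 50 300 (35, np.float64(0.267))
1 50 320 (35, np.float64(0.22))
1 50 150 (35, np.float64(0.034))
1 60 280 (np.float64(0.0), np.float64(0.01), np.float64(0.019))
1 60 300 (np.float64(0.0), np.float64(0.01), np.float64(0.022))
1 60 320 (np.float64(0.0), np.float64(0.01), np.float64(-0.021))
1 60 150 (np.float64(0.0061), np.float64(0.01), np.float64(0.038))
1 70 280 (np.float64(0.0008), np.float64(0.01), np.float64(-0.018))
1 70 300 (np.float64(0.0008), np.float64(0.01), np.float64(-0.012))
1 70 320 (np.float64(0.0008), np.float64(0.01), np.float64(-0.052))
1 70 150 (np.float64(0.0008), np.float64(0.01), np.float64(0.044))
-1 40 280 (35, np.float64(0.27))
-1 40 300 (35, np.float64(0.214))
-1 40 320 (35, np.float64(0.141))
-1 40 150 (np.float64(0.0001), np.float64(0.01), np.float64(0.029))
-1 50 280 (35, np.float64(0.216))
-1 50 300 (35, np.float64(0.151))
-1 50 320 (35, np.float64(0.071))
-1 50 150 (np.float64(0.0), np.float64(0.01), np.float64(0.035))
-1 60 280 (35, np.float64(0.166))
-1 60 300 (35, np.float64(0.093))
-1 60 320 (35, np.float64(0.016))
-1 60 150 (np.float64(0.0), np.float64(0.16), np.float64(0.04))
-1 70 280 (35, np.float64(0.118))
-1 70 300 (35, np.float64(0.04))
-1 70 320 (np.float64(0.0007), np.float64(0.01), np.float64(-0.056))
-1 70 150 (np.float64(0.0), np.float64(0.01), np.float64(0.044))
real	1m1.844s
user	0m57.342s
sys	0m0.374s
```

```bash
python3 - <<'E'
from sim3 import *
for be in(55,60,65):
    for psi in(135,150,165,180):
        for tc in(25,40): print(be,psi,tc,run(be,-1,psi,tc,taus=(tc,60,90,115,125)),flush=True)
run(60,-1,150,35,taus=(35,60,90,115,125),verbose=True)
E
```

```text
55 135 25 (np.float64(0.0), np.float64(0.01), np.float64(0.04))
55 135 40 (np.float64(0.0), np.float64(0.01), np.float64(0.047))
55 150 25 (np.float64(0.0), np.float64(0.086), np.float64(0.021))
55 150 40 (np.float64(0.0), np.float64(0.068), np.float64(0.046))
55 165 25 (np.float64(0.0), np.float64(0.13), np.float64(0.007))
55 165 40 (np.float64(0.0), np.float64(0.13), np.float64(0.036))
55 180 25 (np.float64(0.0), np.float64(0.046), np.float64(-0.001))
55 180 40 (np.float64(0.0), np.float64(0.046), np.float64(0.029))
60 135 25 (np.float64(0.0), np.float64(0.01), np.float64(0.043))
60 135 40 (np.float64(0.0), np.float64(0.01), np.float64(0.05))
60 150 25 (np.float64(0.0), np.float64(0.017), np.float64(0.024))
60 150 40 (np.float64(0.0), np.float64(0.01), np.float64(0.048))
60 165 25 (np.float64(0.0), np.float64(0.092), np.float64(0.011))
60 165 40 (np.float64(0.0), np.float64(0.079), np.float64(0.038))
60 180 25 (np.float64(0.0), np.float64(0.046), np.float64(0.002))
60 180 40 (np.float64(0.0), np.float64(0.047), np.float64(0.031))
65 135 25 (np.float64(0.0), np.float64(0.01), np.flo
[... 1014 characters left out ...]
lt [ 0.431 -0.256  0.318] 0.0 0.46 clr 0.207 [ 0.48  0.15 -0.05  1.8   0.08  1.25 -0.7 ]
carry [ 0.445 -0.136  0.338] 0.0 0.37 clr 0.174 [ 0.37  0.06 -0.21  1.86  0.1   1.25 -0.26]
carry [0.472 0.023 0.338] 0.0 0.38 clr 0.171 [ 0.2   0.07 -0.39  1.85  0.12  1.22  0.09]
35 [0.536 0.262 0.269] 0.0 0.68 clr 0.040 [-0.09  0.37 -0.58  1.69  0.31  1.12  0.28]
60 [0.529 0.265 0.256] 0.0 0.57 clr 0.048 [-0.34  0.31 -0.48  1.87  0.79  1.01 -0.18]
90 [0.505 0.28  0.241] 0.0 0.4 clr 0.074 [-0.66  0.41 -0.39  2.04  1.34  1.28 -0.81]
115 [0.475 0.297 0.256] 0.0 0.16 clr 0.100 [-0.87  0.57 -0.31  2.09  1.53  1.68 -1.08]
125 [0.462 0.304 0.257] 0.0 0.01 clr 0.109 [-0.95  0.66 -0.25  2.09  1.57  1.83 -1.17]
```

A feasible pour exists: handle grasp pitched 55°, mouth leaning to azimuth 160°, arm clear of the drawers, bottle and lid. I move to the mug and look again.

```bash
python3 - <<'E'
from h import *
plan([((.47,.06,.39),75),((.44,-.15,.37),50),((.35,-.28,.25),27)])
E
```

```text
turn [0.003, 0.001, 1.406] shift [-0.696, -0.386, -0.332] rows 4.7
turn [0.0, -0.0, 0.873] shift [-0.843, 0.101, 0.08] rows 4.3
turn [0.0, -0.0, 0.803] shift [-0.63, 0.059, 0.48] rows 4.0
```

```bash
python3 - <<'E'
from h import *
plan([((.47,.06,.39),87),((.44,-.15,.37),59),((.35,-.28,.25),31)])
E
```

```text
turn [0.003, 0.001, 0.987] shift [-0.696, -0.386, -0.332] rows 4.3
turn [0.0, 0.0, 0.978] shift [-0.845, -0.076, 0.08] rows 4.3
turn [0.0, -0.0, 0.977] shift [-0.632, -0.041, 0.48] rows 4.0
```

Request:
{"method": "move_arm", "body": {"targets": [[0,0,0.987,-0.696,-0.386,-0.332,0],[0,0,0.987,-0.696,-0.386,-0.332,0],[0,0,0.987,-0.696,-0.386,-0.332,0],[0,0,0.987,-0.696,-0.386,-0.332,0],[0,0,0.987,-0.696,-0.386,-0.332,0],[0,0,0.987,-0.696,-0.386,-0.332,0]]}}

```text
time: 16.0
eef_pos: [0.4702, 0.0573, 0.3888]
ee_rot: [0.727, 0.686, -0.001, 0.0]
force: [0.1, 0.7, -0.6]
grip_width: 0.0463
```

Request:
{"method": "move_arm", "body": {"targets": [[0,0,0.978,-0.845,-0.076,0.08,0],[0,0,0.978,-0.845,-0.076,0.08,0],[0,0,0.978,-0.845,-0.076,0.08,0],[0,0,0.978,-0.845,-0.076,0.08,0],[0,0,0.978,-0.845,-0.076,0.08,0],[0,0,0.978,-0.845,-0.076,0.08,0]]}}

```text
time: 16.6
eef_pos: [0.4397, -0.1501, 0.3674]
ee_rot: [0.871, 0.492, -0.001, -0.002]
force: [-0.7, 0.4, 0.1]
grip_width: 0.0456
```

Request:
{"method": "move_arm", "body": {"targets": [[0,0,0.977,-0.632,-0.041,0.48,0],[0,0,0.977,-0.632,-0.041,0.48,0],[0,0,0.977,-0.632,-0.041,0.48,0],[0,0,0.977,-0.632,-0.041,0.48,0],[0,0,0.977,-0.632,-0.041,0.48,0],[0,0,0.977,-0.632,-0.041,0.48,0],[0,0,0.977,-0.632,-0.041,0.48,0]]}}

```text
time: 17.3
eef_pos: [0.3524, -0.2778, 0.2499]
ee_rot: [0.963, 0.27, 0.001, 0.0]
force: [0.2, 0.3, -0.0]
grip_width: 0.0459
```

```bash
python3 - <<'E'
from h import *
from kin import *
o=log();print(o["eef_pos"],o["qpos"].round(2),F(o["qpos"])[0]-o["eef_pos"],(F(o["qpos"])[1].inv()*R.from_quat(o["ee_rot"])).magnitude())
a,K,E=grab("wrist","w6");np.savez("w6.npz",K=K,E=E)
h=cv2.cvtColor(a,cv2.COLOR_BGR2HSV);m=cv2.inRange(h,(95,80,40),(118,255,255))
c=max(cv2.findContours(m,0,2)[0],key=cv2.contourArea);print(cv2.boundingRect(c))
E
```

```text
[ 0.35235463 -0.27781728  0.24989459] [ 0.79  0.09 -0.21  2.02  0.02  1.03 -0.45] [-1.67912239e-03  7.90813662e-04 -6.70673380e-05] 0.00015891918847923516
(256, 1, 111, 155)
```

View pics/w6.png

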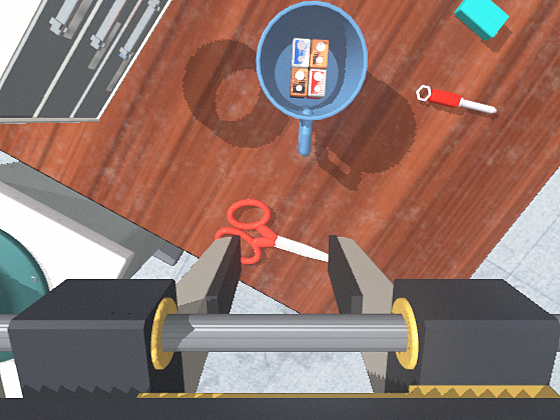

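The rim centre is at (311,60), the handle runs down to (303,155), and four batteries are in the mug. I compute the mug pose from this view.

```bash
python3 - <<'E'
from h import *
w=np.load("w6.npz");K,E=w["K"],w["E"];a=cv2.imread("pics/w6.png")
h=cv2.cvtColor(a,cv2.COLOR_BGR2HSV);m=cv2.inRange(h,(95,80,40),(118,255,255))
m[120:]=0;c=max(cv2.findContours(m,0,2)[0],key=cv2.contourArea)
P=np.array([onz(K,E,u,v,.085)[:2] for u,v in c[:,0]])
# circle fit with known radius .051 to rim contour (trim inliers)
from scipy.optimize import least_squares
r=least_squares(lambda x:np.hypot(*(P-x).T)-.051,P.mean(0),loss="soft_l1",f_scale=.002);C=r.x;print("C",C,np.median(abs(r.fun)))
m2=cv2.inRange(h,(95,80,40),(118,255,255));m2[:124]=0;m2[165:]=0;m2[:,:270]=0;m2[:,340:]=0
v,u=np.nonzero(m2);print("handle px",u.min(),u.max(),v.min(),v.max())
for z in(.07,.046,.022):
  for vv in(135,145,155):
    uu=u[v==vv].mean();p=onz(K,E,uu,vv,z)[:2]-C;print(z,vv,round(uu,1),"r %.4f az %.1f"%(np.hypot(*p),np.degrees(np.arctan2(p[1],p[0]))))
E
```

```text
C [ 0.46542353 -0.23908662] 0.0010736670976805932
handle px 298 311 124 155
0.07 135 304.5 r 0.0650 az -152.7
0.07 145 303.5 r 0.0748 az -152.8
0.07 155 304.5 r 0.0847 az -151.6
0.046 135 304.5 r 0.0660 az -151.4
0.046 145 303.5 r 0.0766 az -151.7
0.046 155 304.5 r 0.0871 az -150.6
0.022 135 304.5 r 0.0671 az -150.2
0.022 145 303.5 r 0.0783 az -150.7
0.022 155 304.5 r 0.0896 az -149.6
```

```bash
cat > go.py <<'E'
from sim3 import *
import sim3, sys
from h import plan,get_obs,log
sim3.gp=np.radians(27.5);sim3.C=np.array([.4654,-.2391,0])
RIM=(-.01,0,.175);PSI=160;BE=55;TC=35
W=wps(BE,-1,PSI,TC,RIM,(35,60,75,90,105,115,122))
def show(i,j):
    o=log();q=o["qpos"].copy();print(o["eef_pos"].round(4),o["grip_width"].round(4),o["force"].round(1))
    for n,p,t in W[i:j]:
        q,e,m,mar=path(q,p,t,.06);print(n,p.round(3),"err %.4f mar %.2f clr %.3f"%(e,mar,clear(q)),q.round(2))
    plan([(p,t) for n,p,t in W[i:j]])
if __name__=="__main__":show(int(sys.argv[1]),int(sys.argv[2]))
E
python3 go.py 2 15
```

```text
Traceback (most recent call last):
  File "go.py", line 12, in <module>
    if __name__=="__main__":show(int(sys.argv[1]),int(sys.argv[2]))
                            ~~~~^^^^^^^^^^^^^^^^^^^^^^^^^^^^^^^^^^^
  File "go.py", line 8, in show
    o=log();q=o["qpos"].copy();print(o["eef_pos"].round(4),o["grip_width"].round(4),o["force"].round(1))
                                                           ^^^^^^^^^^^^^^^^^^^^^
AttributeError: 'float' object has no attribute 'round'
```

```bash
sed -i 's/o\["grip_width"\].round(4)/o["grip_width"]/' go.py; python3 go.py 2 16
```

```text
[ 0.3523 -0.2781  0.2501] 0.045991581749817004 [-0.1 -0.5  0.1]
above [ 0.343 -0.303  0.183] err 0.0000 mar 0.24 clr 0.184 [ 1.18  0.24 -0.12  2.2  -0.8   0.87  0.56]
pre [ 0.358 -0.295  0.108] err 0.0000 mar 0.20 clr 0.120 [ 1.18  0.39 -0.16  2.24 -0.93  0.71  0.72]
grasp [ 0.404 -0.271  0.035] err 0.0000 mar 0.17 clr 0.047 [ 1.15  0.57 -0.28  2.24 -1.12  0.51  0.88]
lift [ 0.404 -0.271  0.135] err 0.0000 mar 0.22 clr 0.145 [ 1.08  0.34 -0.18  2.22 -0.93  0.69  0.58]
tilt [ 0.433 -0.256  0.318] err 0.0000 mar 0.44 clr 0.209 [ 0.58  0.13 -0.13  1.82  0.02  1.19 -0.64]
carry [ 0.448 -0.135  0.338] err 0.0000 mar 0.37 clr 0.175 [ 0.48  0.06 -0.27  1.86  0.02  1.23 -0.12]
carry [0.476 0.027 0.338] err 0.0000 mar 0.40 clr 0.171 [ 0.31  0.09 -0.46  1.83  0.04  1.23  0.27]
35 [0.567 0.266 0.274] err 0.0000 mar 0.63 clr 0.022 [-0.03  0.46 -0.64  1.57  0.29  1.21  0.5 ]
60 [0.56  0.269 0.26 ] err 0.0000 mar 0.59 clr 0.027 [-0.25  0.31 -0.55  1.85  0.7   0.94  0.06]
75 [0.549 0.273 0.279] err 0.0000 mar 0.47 clr 0.049 [-0.42  0.26 -0.5   1.97  1.02  0.97 -0.3 ]
90 [0.534 0.278 0.244] err 0.00
[... 505 characters left out ...]
.0] shift [-0.0, -0.0, 0.36] rows 1.8
turn [-0.0, -0.0, 0.0] shift [0.229, -0.0, -0.328] rows 2.0
turn [-0.0, -1.222, 0.0] shift [0.527, -0.0, -0.527] rows 4.1
turn [0.0, 0.0, -1.526] shift [0.279, -0.402, -0.08] rows 5.1
turn [-0.0, 0.0, -1.526] shift [0.647, -0.104, -0.0] rows 5.1
turn [-0.0, 0.0, -1.573] shift [0.714, 0.738, 0.258] rows 5.3
turn [-0.0, -0.873, 0.0] shift [0.03, 0.0, 0.055] rows 2.9
turn [0.0, -0.523, 0.0] shift [0.01, 0.0, -0.089] rows 1.7
turn [0.0, -0.524, 0.0] shift [0.139, 0.0, 0.065] rows 1.7
turn [0.0, -0.523, 0.0] shift [0.01, 0.0, -0.089] rows 1.7
turn [0.0, -0.349, 0.0] shift [0.004, 0.0, -0.06] rows 1.2
turn [0.0, -0.245, 0.0] shift [0.002, 0.0, -0.042] rows 0.8
```

Request:
{"method": "move_arm", "body": {"targets": [[0,0.3,0.06,-0.04,0.03,0.1,0],[0,0.6,0.12,-0.084,0.065,0.2,0],[0,0.9,0.12,-0.084,0.065,0.269,0],[0,1.0,0.12,-0.084,0.065,0.269,0],[0,1.0,0.12,-0.084,0.065,0.269,0],[0,1.0,0.12,-0.084,0.065,0.269,0]]}}

```text
time: 17.95
eef_pos: [0.3414, -0.3045, 0.1827]
ee_rot: [0.941, 0.231, 0.238, -0.066]
force: [0.2, -0.4, -0.2]
grip_width: 0.0461
```

```bash
python3 go.py 3 5|tail -2;python3 go.py 3 4|head -2
```

```text
turn [-0.029, 0.225, -0.007] shift [-0.074, 0.002, 0.298] rows 1.5
turn [-0.0, -0.0, 0.0] shift [-0.0, -0.0, 0.36] rows 1.8
[ 0.3414 -0.3045  0.1827] 0.046052707576287155 [ 0.2 -0.4 -0.2]
pre [ 0.358 -0.295  0.108] err 0.0000 mar 0.21 clr 0.120 [ 1.22  0.39 -0.22  2.23 -0.9   0.69  0.69]
```

Request:
{"method": "move_arm", "body": {"targets": [[-0.029,0.225,-0.007,-0.074,0.002,0.15,0],[-0.029,0.225,-0.007,-0.074,0.002,0.298,0],[-0.029,0.225,-0.007,-0.074,0.002,0.298,0],[-0.029,0.225,-0.007,-0.074,0.002,0.298,0],[-0.029,0.225,-0.007,-0.074,0.002,0.298,0]]}}

```text
time: 18.45
eef_pos: [0.359, -0.296, 0.1103]
ee_rot: [0.926, 0.228, 0.293, -0.07]
force: [0.2, -0.5, -0.9]
grip_width: 0.0462
```

```bash
python3 go.py 4 5; python3 - <<'E'
from h import *
a,K,E=grab("wrist","w7")
E
```

```text
[ 0.359  -0.296   0.1103] 0.04615500069842919 [ 0.2 -0.5 -0.9]
grasp [ 0.404 -0.271  0.035] err 0.0000 mar 0.20 clr 0.047 [ 1.18  0.57 -0.31  2.24 -1.09  0.49  0.85]
turn [0.005, -0.002, 0.007] shift [-0.005, -0.006, 0.366] rows 1.8
```

View pics/w7.png

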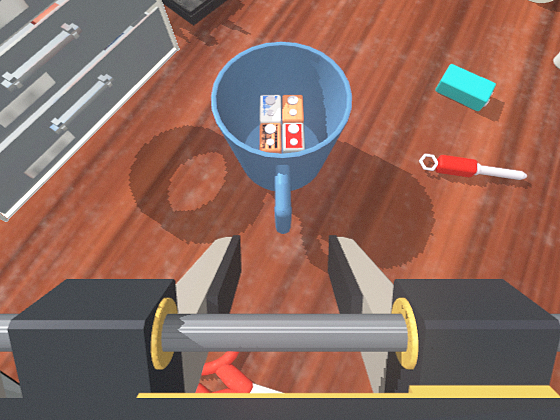

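The handle at (283,200) is centred between the fingers. I advance and grip.

Request:
{"method": "move_arm", "body": {"targets": [[0,0,0,0,-0.004,0.12,0],[0,0,0,0,-0.004,0.24,0],[0,0,0,0,-0.004,0.366,0],[0,0,0,0,-0.004,0.366,0],[0,0,0,0,-0.004,0.366,0],[0,0,0,0,-0.004,0.366,-1],[0,0,0,0,-0.004,0.366,-1],[0,0,0,0,-0.004,0.366,-1],[0,0,0,0,-0.004,0.366,-1],[0,0,0,0,-0.004,0.366,-1],[0,0,0,0,-0.004,0.366,-1]], "squeeze": 55}}

```text
time: 19.6
eef_pos: [0.4036, -0.2706, 0.0333]
ee_rot: [0.926, 0.226, 0.293, -0.071]
force: [-3.1, -0.7, 6.2]
grip_width: 0.0113
```

```bash
python3 go.py 5 6
```

```text
[ 0.4036 -0.2706  0.0333] 0.011348592929057329 [-3.1 -0.7  6.2]
lift [ 0.404 -0.271  0.135] err 0.0000 mar 0.22 clr 0.145 [ 1.11  0.34 -0.22  2.22 -0.91  0.68  0.56]
turn [0.002, -0.003, -0.002] shift [0.233, 0.003, -0.332] rows 2.0
```

Request:
{"method": "move_arm", "body": {"targets": [[0,0,0,0.06,0,-0.08,-1],[0,0,0,0.12,0,-0.16,-1],[0,0,0,0.18,0,-0.25,-1],[0,0,0,0.233,0,-0.332,-1],[0,0,0,0.233,0,-0.332,-1],[0,0,0,0.233,0,-0.332,-1]]}}

```text
time: 20.2
eef_pos: [0.4031, -0.2698, 0.1334]
ee_rot: [0.926, 0.226, 0.292, -0.071]
force: [-0.5, -0.3, -5.2]
grip_width: 0.0113
```

```bash
sed -i 's/TC=35/TC=28/' go.py; python3 go.py 6 7
```

```text
[ 0.4031 -0.2698  0.1334] 0.011329250192943712 [-0.5 -0.3 -5.2]
tilt [ 0.426 -0.26   0.313] err 0.0000 mar 0.40 clr 0.210 [ 0.7   0.09 -0.16  1.88 -0.1   1.11 -0.51]
turn [-0.0, -0.977, -0.001] shift [0.493, 0.006, -0.533] rows 3.6
```

Request:
{"method": "move_arm", "body": {"targets": [[0,-0.15,0,0.08,0,-0.09,-1],[0,-0.32,0,0.16,0,-0.18,-1],[0,-0.49,0,0.25,0.003,-0.27,-1],[0,-0.65,0,0.33,0.004,-0.36,-1],[0,-0.81,0,0.41,0.005,-0.45,-1],[0,-0.977,0,0.493,0.006,-0.533,-1],[0,-0.977,0,0.493,0.006,-0.533,-1],[0,-0.977,0,0.493,0.006,-0.533,-1]]}}

```text
time: 21.0
eef_pos: [0.4251, -0.2592, 0.3112]
ee_rot: [0.969, 0.238, 0.059, -0.017]
force: [-1.2, -1.1, -5.3]
grip_width: 0.0114
```

```bash
python3 go.py 7 10
```

```text
[ 0.4251 -0.2592  0.3112] 0.011447891262324351 [-1.2 -1.1 -5.3]
carry [ 0.446 -0.142  0.333] err 0.0000 mar 0.38 clr 0.174 [ 0.6   0.07 -0.29  1.86 -0.11  1.21  0.02]
carry [0.479 0.019 0.333] err 0.0000 mar 0.45 clr 0.165 [ 0.41  0.14 -0.49  1.8  -0.05  1.27  0.38]
35 [0.567 0.266 0.274] err 0.0000 mar 0.63 clr 0.022 [-0.02  0.47 -0.66  1.57  0.3   1.21  0.49]
turn [0.176, -0.006, -1.514] shift [0.297, -0.376, -0.05] rows 5.1
turn [0.186, 0.0, -1.515] shift [0.651, -0.082, 0.08] rows 5.1
turn [0.096, -0.231, -1.57] shift [0.712, 0.738, 0.328] rows 5.4
```

```bash
cat >> go.py <<'E'
def carry(fs,z=.28):
    be=np.radians(BE);d=np.radians(PSI)-sim3.gp;t=np.radians(TC);L=[]
    T=mugT(t,sim3.gp+d);pe=box(RIM[0],RIM[1],RIM[2]+.14)-T.apply([0,0,.085])
    for f in fs:
        T=mugT(t,sim3.gp+d*f);x=np.array([np.interp(f,[0,.2,.8,1],[.465,.46,.47,pe[0]]),np.interp(f,[0,.2,.8,1],[-.24,-.17,.10,pe[1]]),np.interp(f,[.8,1],[z,pe[2]])])
        L.append(toolpose(x,T,be,-1))
    return L
def showL(L):
    o=log();q=o["qpos"].copy();print(o["eef_pos"].round(4),o["grip_width"],o["force"].round(1))
    for p,t in L:
        q,e,m,mar=path(q,p,t,.06);print(p.round(3),"err %.4f mar %.2f clr %.3f"%(e,mar,clear(q)),q.round(2))
    plan(L)
E
python3 -c "
from go import *
showL(carry([.2,.4,.6,.8,1]))"
```

```text
[ 0.4251 -0.2592  0.3112] 0.011447891262324351 [-1.2 -1.1 -5.3]
[ 0.434 -0.206  0.343] err 0.0000 mar 0.37 clr 0.207 [ 0.66  0.06 -0.22  1.84 -0.11  1.22 -0.14]
[ 0.456 -0.124  0.343] err 0.0000 mar 0.39 clr 0.180 [ 0.58  0.08 -0.32  1.83 -0.1   1.25  0.13]
[ 0.48  -0.033  0.343] err 0.0000 mar 0.43 clr 0.175 [ 0.47  0.12 -0.43  1.79 -0.07  1.28  0.36]
[0.501 0.067 0.343] err 0.0000 mar 0.51 clr 0.170 [ 0.34  0.2  -0.55  1.71  0.    1.32  0.55]
[0.567 0.267 0.303] err 0.0000 mar 0.49 clr 0.046 [ 0.    0.5  -0.66  1.46  0.2   1.35  0.57]
turn [0.102, -0.004, -0.917] shift [0.143, -0.172, -0.11] rows 3.1
turn [0.113, -0.0, -0.918] shift [0.315, -0.121, 0.039] rows 3.1
turn [0.113, 0.0, -0.918] shift [0.374, 0.034, 0.046] rows 3.1
turn [0.113, 0.0, -0.919] shift [0.356, 0.198, 0.043] rows 3.1
turn [0.113, -0.0, -0.918] shift [0.375, 0.74, 0.208] rows 4.3
```

Request:
{"method": "move_arm", "body": {"targets": [[0.05,0,-0.23,0.035,-0.04,-0.03,-1],[0.1,0,-0.46,0.07,-0.09,-0.06,-1],[0.1,0,-0.7,0.11,-0.13,-0.09,-1],[0.1,0,-0.917,0.143,-0.172,-0.11,-1],[0.1,0,-0.917,0.143,-0.172,-0.11,-1]]}}

```text
time: 21.5
eef_pos: [0.4332, -0.2061, 0.3433]
ee_rot: [0.89, 0.453, 0.055, -0.027]
force: [-0.4, -0.0, -4.9]
grip_width: 0.0114
```

Request:
{"method": "move_arm", "body": {"targets": [[0.03,0,-0.23,0.08,-0.03,0.01,-1],[0.06,0,-0.46,0.16,-0.06,0.02,-1],[0.09,0,-0.7,0.24,-0.09,0.03,-1],[0.113,0,-0.918,0.315,-0.121,0.039,-1],[0.113,0,-0.918,0.315,-0.121,0.039,-1]]}}

```text
time: 22.0
eef_pos: [0.4563, -0.1236, 0.3432]
ee_rot: [0.762, 0.645, 0.047, -0.039]
force: [-0.1, -0.2, -5.1]
grip_width: 0.0113
```

Request:
{"method": "move_arm", "body": {"targets": [[0.03,0,-0.23,0.09,0.01,0.01,-1],[0.06,0,-0.46,0.18,0.02,0.02,-1],[0.09,0,-0.7,0.28,0.03,0.03,-1],[0.113,0,-0.918,0.374,0.034,0.046,-1],[0.113,0,-0.918,0.374,0.034,0.046,-1],[0.113,0,-0.918,0.374,0.034,0.046,-1]]}}

```text
time: 22.6
eef_pos: [0.4805, -0.0357, 0.3438]
ee_rot: [0.597, 0.8, 0.036, -0.047]
force: [-0.1, -1.0, -5.0]
grip_width: 0.0117
```

```bash
python3 -c "
from go import *
showL(carry([.8,1]))"
```

```text
[ 0.4805 -0.0357  0.3438] 0.01167236111228201 [-0.1 -1.  -5. ]
[0.501 0.067 0.343] err 0.0000 mar 0.51 clr 0.170 [ 0.34  0.2  -0.55  1.71  0.    1.32  0.55]
[0.567 0.267 0.303] err 0.0000 mar 0.49 clr 0.046 [ 0.    0.5  -0.66  1.46  0.2   1.35  0.57]
turn [0.115, 0.009, -0.932] shift [0.369, 0.196, 0.047] rows 3.1
turn [0.113, -0.0, -0.918] shift [0.375, 0.739, 0.207] rows 4.3
```

Request:
{"method": "move_arm", "body": {"targets": [[0.03,0,-0.23,0.09,0.05,0.01,-1],[0.06,0,-0.46,0.18,0.1,0.02,-1],[0.09,0,-0.7,0.28,0.15,0.03,-1],[0.115,0,-0.932,0.369,0.196,0.047,-1],[0.115,0,-0.932,0.369,0.196,0.047,-1]]}}

```text
time: 23.1
eef_pos: [0.501, 0.0712, 0.3438]
ee_rot: [0.391, 0.919, 0.024, -0.054]
force: [0.4, 0.5, -5.5]
grip_width: 0.0116
```

Request:
{"method": "move_arm", "body": {"targets": [[0.02,0,-0.18,0.075,0.14,0.04,-1],[0.04,0,-0.36,0.15,0.29,0.08,-1],[0.06,0,-0.55,0.22,0.44,0.12,-1],[0.09,0,-0.73,0.3,0.59,0.16,-1],[0.113,0,-0.918,0.375,0.739,0.207,-1],[0.113,0,-0.918,0.375,0.739,0.207,-1],[0.113,0,-0.918,0.375,0.739,0.207,-1]]}}

```text
time: 23.8
eef_pos: [0.5664, 0.2669, 0.3022]
ee_rot: [0.173, 0.983, 0.008, -0.059]
force: [-0.9, 0.2, -4.4]
grip_width: 0.0117
```

```bash
cat >> go.py <<'E'
def pour(ts):
    be=np.radians(BE);L=[]
    for tau,dz in ts:
        T=mugT(np.radians(tau),np.radians(PSI));L.append(toolpose(box(RIM[0],RIM[1],RIM[2]+dz)-T.apply([0,0,.085]),T,be,-1))
    return L
E
python3 -c "
from go import *
showL(pour([(50,.08),(70,.04),(90,.0),(105,0),(115,0),(122,0)]))
from h import *
grab('scene','s8')"
```

```text
[0.5664 0.2669 0.3022] 0.011741599698100586 [-0.9  0.2 -4.4]
[0.565 0.267 0.276] err 0.0000 mar 0.66 clr 0.031 [-0.13  0.35 -0.6   1.72  0.49  1.04  0.3 ]
[0.554 0.271 0.263] err 0.0000 mar 0.50 clr 0.037 [-0.36  0.29 -0.51  1.94  0.93  0.93 -0.19]
[0.534 0.278 0.244] err 0.0000 mar 0.33 clr 0.055 [-0.61  0.37 -0.45  2.11  1.39  1.12 -0.76]
[0.516 0.285 0.255] err 0.0000 mar 0.27 clr 0.076 [-0.77  0.48 -0.42  2.17  1.55  1.4  -1.02]
[0.502 0.29  0.259] err 0.0000 mar 0.25 clr 0.089 [-0.86  0.58 -0.39  2.19  1.61  1.59 -1.16]
[0.493 0.294 0.26 ] err 0.0000 mar 0.12 clr 0.097 [-0.93  0.66 -0.35  2.2   1.63  1.72 -1.25]
turn [-0.01, -0.761, 0.003] shift [-0.007, -0.0, 0.106] rows 2.5
turn [0.0, -0.698, 0.0] shift [0.06, -0.0, 0.037] rows 2.3
turn [0.0, -0.698, -0.0] shift [0.111, -0.0, 0.013] rows 2.3
turn [0.0, -0.523, -0.0] shift [0.01, -0.0, -0.088] rows 1.7
turn [0.0, -0.35, -0.0] shift [0.004, 0.0, -0.06] rows 1.2
turn [0.0, -0.244, -0.0] shift [0.002, 0.0, -0.042] rows 0.8
```

View pics/s8.png

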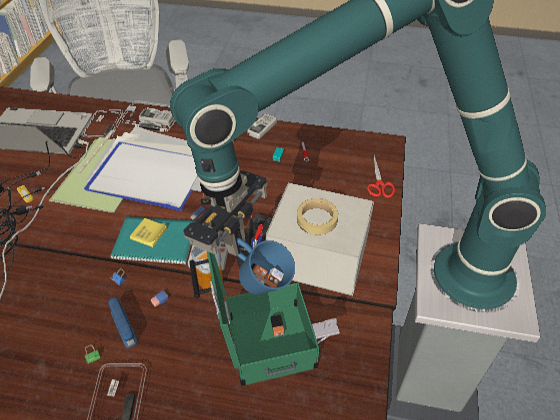

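The mug is over the box with its batteries inside, visible at (268,270), and the gripper is clear of the lid and bottle. Now I pour gradually.

Request:
{"method": "move_arm", "body": {"targets": [[0,-0.25,0,-0.002,0,0.035,-1],[0,-0.5,0,-0.005,0,0.07,-1],[0,-0.761,0,-0.007,0,0.106,-1],[0,-0.761,0,-0.007,0,0.106,-1]]}}

```text
time: 24.25
eef_pos: [0.5602, 0.2678, 0.2767]
ee_rot: [0.169, 0.977, -0.026, 0.128]
force: [-1.0, -0.4, -4.4]
grip_width: 0.0117
```

Request:
{"method": "move_arm", "body": {"targets": [[0,-0.23,0,0.02,0,0.012,-1],[0,-0.46,0,0.04,0,0.025,-1],[0,-0.698,0,0.06,0,0.037,-1],[0,-0.698,0,0.06,0,0.037,-1]]}}

```text
time: 24.65
eef_pos: [0.5506, 0.2728, 0.2633]
ee_rot: [0.162, 0.94, -0.054, 0.295]
force: [0.0, 0.9, -5.3]
grip_width: 0.0119
```

Request:
{"method": "move_arm", "body": {"targets": [[0,-0.14,0,0.022,0,0.003,-1],[0,-0.28,0,0.044,0,0.006,-1],[0,-0.42,0,0.066,0,0.008,-1],[0,-0.56,0,0.088,0,0.01,-1],[0,-0.698,0,0.111,0,0.013,-1],[0,-0.698,0,0.111,0,0.013,-1]]}}

```text
time: 25.25
eef_pos: [0.5337, 0.2789, 0.2443]
ee_rot: [0.153, 0.875, -0.083, 0.453]
force: [-0.4, -0.0, -5.7]
grip_width: 0.0116
```

```bash
python3 -c "
from go import *
showL(pour([(105,0),(118,0),(122,0)]))"
```

```text
[0.5337 0.2789 0.2443] 0.011602375722497537 [-0.4 -0.  -5.7]
[0.516 0.285 0.255] err 0.0000 mar 0.27 clr 0.076 [-0.77  0.48 -0.42  2.17  1.55  1.4  -1.02]
[0.498 0.292 0.26 ] err 0.0000 mar 0.19 clr 0.093 [-0.89  0.61 -0.37  2.2   1.62  1.65 -1.2 ]
[0.493 0.294 0.26 ] err 0.0000 mar 0.12 clr 0.097 [-0.93  0.66 -0.35  2.2   1.63  1.72 -1.25]
turn [-0.006, -0.531, 0.012] shift [0.009, -0.001, -0.087] rows 1.8
turn [0.0, -0.453, 0.0] shift [0.007, 0.0, -0.077] rows 1.5
turn [0.0, -0.14, -0.0] shift [0.001, 0.0, -0.024] rows 0.5
```

Request:
{"method": "move_arm", "body": {"targets": [[0,-0.13,0,0.002,0,-0.022,-1],[0,-0.26,0,0.004,0,-0.044,-1],[0,-0.4,0,0.006,0,-0.066,-1],[0,-0.531,0,0.009,0,-0.087,-1],[0,-0.531,0,0.009,0,-0.087,-1],[0,-0.531,0,0.009,0,-0.087,-1]]}}

```text
time: 25.85
eef_pos: [0.5171, 0.2857, 0.2571]
ee_rot: [0.142, 0.806, -0.101, 0.566]
force: [0.1, 0.7, -5.2]
grip_width: 0.0119
```

Request:
{"method": "move_arm", "body": {"targets": [[0,-0.15,0,0.002,0,-0.025,-1],[0,-0.3,0,0.004,0,-0.05,-1],[0,-0.453,0,0.007,0,-0.077,-1],[0,-0.5,0,0.008,0,-0.09,-1],[0,-0.593,0,0.008,0,-0.1,-1],[0,-0.593,0,0.008,0,-0.1,-1],[0,-0.593,0,0.008,0,-0.1,-1],[0,-0.593,0,0.008,0,-0.1,-1],[0,-0.593,0,0.008,0,-0.1,-1],[0,-0.593,0,0.008,0,-0.1,-1]]}}

```text
time: 26.85
eef_pos: [0.4931, 0.2946, 0.264]
ee_rot: [0.124, 0.713, -0.119, 0.68]
force: [0.2, 0.0, -2.3]
grip_width: 0.0116
```

```bash
python3 -c "
from go import *
o=log();print(o['force'],o['qpos'].round(2))
from h import *
a,_,_=grab('scene','s9');b,_,_=grab('top','t9')
q=np.zeros((600,800,3),np.uint8);q[:400,:400]=cv2.resize(a[230:390,180:340],(400,400));q[:400,400:]=cv2.resize(b[130:290,80:240],(400,400));cv2.imwrite('pics/m9.png',q[:400])"
```

```text
[ 0.1601939   0.00573328 -2.34345721] [-0.92  0.65 -0.35  2.2   1.64  1.72 -1.24]
```

View pics/m9.png

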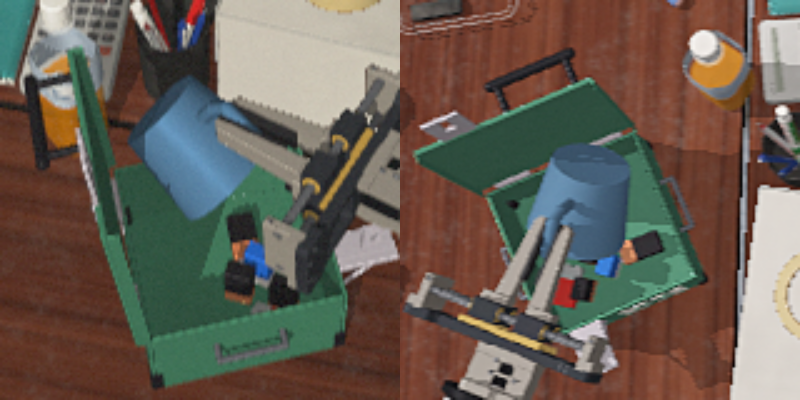

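All five batteries lie in the box, and the wrist force dropped to the empty mug's weight. Now I reverse the path to put the mug back.

```bash
python3 -c "
from go import *
showL(pour([(95,.01),(68,.05),(42,.10),(28,.14)])+carry([.8,.6,.4,.2,0]))"
```

```text
[0.493  0.2948 0.2638] 0.01145587312891407 [ 0.1  0.4 -3.1]
[0.528 0.281 0.258] err 0.0000 mar 0.31 clr 0.063 [-0.65  0.38 -0.45  2.13  1.44  1.21 -0.83]
[0.555 0.271 0.27 ] err 0.0000 mar 0.53 clr 0.039 [-0.35  0.28 -0.5   1.91  0.86  0.93 -0.11]
[0.567 0.267 0.284] err 0.0000 mar 0.70 clr 0.034 [-0.1   0.39 -0.58  1.63  0.35  1.14  0.44]
[0.567 0.267 0.303] err 0.0000 mar 0.49 clr 0.046 [-0.03  0.49 -0.61  1.46  0.18  1.35  0.59]
[0.501 0.067 0.343] err 0.0000 mar 0.51 clr 0.170 [ 0.3   0.2  -0.51  1.71 -0.01  1.32  0.56]
[ 0.48  -0.033  0.343] err 0.0000 mar 0.43 clr 0.175 [ 0.43  0.12 -0.38  1.79 -0.07  1.28  0.37]
[ 0.456 -0.124  0.343] err 0.0000 mar 0.39 clr 0.180 [ 0.54  0.08 -0.27  1.83 -0.11  1.25  0.13]
[ 0.434 -0.206  0.343] err 0.0000 mar 0.37 clr 0.207 [ 0.62  0.06 -0.17  1.84 -0.12  1.22 -0.14]
[ 0.425 -0.261  0.343] err 0.0000 mar 0.38 clr 0.234 [ 0.66  0.07 -0.11  1.84 -0.11  1.18 -0.51]
turn [0.007, 0.953, 0.006] shift [0.014, -0.005, 0.153] rows 3.2
turn [0.001, 0.942, -0.0] shift [-0.098, -0.0, 0.075] rows 3.1
turn [-0.0, 0.908, -0.0] shift [-0.072, -0.0, -0.018] rows 3.0
turn [-0.0, 0.489, -0.0] shift [-0.008, -0.0, -0.076] rows 1.6
turn [-0.113, -0.0, 0.918] shift [-0.006, -0.839, -0.162] rows 4.3
turn [-0.113, -0.0, 0.918] shift [-0.231, -0.338, -0.029] rows 3.1
turn [-0.113, -0.0, 0.918] shift [-0.319, -0.198, -0.039] rows 3.1
turn [-0.112, -0.0, 0.918] shift [-0.336, -0.033, -0.041] rows 3.1
turn [-0.113, -0.0, 0.918] shift [-0.195, 0.1, -0.024] rows 3.1
```

Request:
{"method": "move_arm", "body": {"targets": [[0,0.24,0,0.004,0,0.04,-1],[0,0.48,0,0.008,0,0.08,-1],[0,0.72,0,0.01,0,0.12,-1],[0,0.953,0,0.014,0,0.153,-1],[0,0.953,0,0.014,0,0.153,-1]]}}

```text
time: 27.45
eef_pos: [0.5313, 0.28, 0.2625]
ee_rot: [0.152, 0.851, -0.086, 0.494]
force: [-0.7, -0.4, -2.5]
grip_width: 0.0112
```

Request:
{"method": "move_arm", "body": {"targets": [[0,0.24,0,-0.025,0,0.02,-1],[0,0.48,0,-0.05,0,0.04,-1],[0,0.72,0,-0.075,0,0.06,-1],[0,0.942,0,-0.098,0,0.075,-1],[0,0.942,0,-0.098,0,0.075,-1]]}}

```text
time: 27.95
eef_pos: [0.558, 0.2692, 0.271]
ee_rot: [0.168, 0.944, -0.052, 0.281]
force: [0.7, -0.5, -2.3]
grip_width: 0.0114
```

Request:
{"method": "move_arm", "body": {"targets": [[0,0.24,0,-0.02,0,-0.005,-1],[0,0.48,0,-0.04,0,-0.01,-1],[0,0.72,0,-0.06,0,-0.015,-1],[0,0.908,0,-0.072,0,-0.018,-1],[0,0.908,0,-0.072,0,-0.018,-1]]}}

```text
time: 28.45
eef_pos: [0.568, 0.2652, 0.2805]
ee_rot: [0.174, 0.983, -0.015, 0.059]
force: [1.4, -0.6, -2.5]
grip_width: 0.0113
```

Request:
{"method": "move_arm", "body": {"targets": [[0,0.24,0,-0.004,0,-0.04,-1],[0,0.489,0,-0.008,0,-0.076,-1],[0,0.489,0,-0.008,0,-0.076,-1],[0,0.489,0,-0.008,0,-0.076,-1]]}}

```text
time: 28.85
eef_pos: [0.5651, 0.2686, 0.3002]
ee_rot: [0.171, 0.983, 0.007, -0.06]
force: [-0.4, -0.2, -3.5]
grip_width: 0.0118
```

```bash
python3 -c "
from go import *
showL(carry([.8,.6,.4,.2,0]))"|grep -v err
```

```text
[0.5651 0.2686 0.3002] 0.011829973200943488 [-0.4 -0.2 -3.5]
turn [-0.128, 0.006, 0.928] shift [-0.009, -0.846, -0.168] rows 4.3
turn [-0.113, -0.0, 0.918] shift [-0.231, -0.337, -0.028] rows 3.1
turn [-0.112, -0.0, 0.918] shift [-0.319, -0.198, -0.039] rows 3.1
turn [-0.113, 0.0, 0.918] shift [-0.336, -0.034, -0.042] rows 3.1
turn [-0.113, 0.0, 0.919] shift [-0.195, 0.101, -0.024] rows 3.1
```

Request:
{"method": "move_arm", "body": {"targets": [[-0.03,0,0.2,-0.002,-0.17,-0.07,-1],[-0.06,0,0.4,-0.004,-0.34,-0.12,-1],[-0.09,0,0.6,-0.006,-0.51,-0.168,-1],[-0.11,0,0.8,-0.008,-0.68,-0.168,-1],[-0.12,0,0.928,-0.009,-0.846,-0.168,-1],[-0.12,0,0.928,-0.009,-0.846,-0.168,-1],[-0.12,0,0.928,-0.009,-0.846,-0.168,-1]]}}

```text
time: 29.55
eef_pos: [0.5005, 0.0674, 0.344]
ee_rot: [0.394, 0.917, 0.023, -0.055]
force: [0.5, 0.1, -2.5]
grip_width: 0.0118
```

Request:
{"method": "move_arm", "body": {"targets": [[-0.03,0,0.23,-0.06,-0.09,-0.01,-1],[-0.06,0,0.46,-0.12,-0.17,-0.015,-1],[-0.09,0,0.7,-0.18,-0.26,-0.02,-1],[-0.113,0,0.918,-0.231,-0.337,-0.028,-1],[-0.113,0,0.918,-0.231,-0.337,-0.028,-1]]}}

```text
time: 30.05
eef_pos: [0.4803, -0.0345, 0.3436]
ee_rot: [0.595, 0.801, 0.035, -0.048]
force: [-0.2, 0.6, -3.3]
grip_width: 0.0114
```

Request:
{"method": "move_arm", "body": {"targets": [[-0.03,0,0.23,-0.08,-0.05,-0.01,-1],[-0.06,0,0.46,-0.16,-0.1,-0.02,-1],[-0.09,0,0.7,-0.24,-0.15,-0.03,-1],[-0.112,0,0.918,-0.319,-0.198,-0.039,-1],[-0.112,0,0.918,-0.319,-0.198,-0.039,-1]]}}

```text
time: 30.55
eef_pos: [0.4568, -0.1251, 0.3436]
ee_rot: [0.762, 0.644, 0.046, -0.039]
force: [-0.2, -1.0, -3.9]
grip_width: 0.0114
```

Request:
{"method": "move_arm", "body": {"targets": [[-0.03,0,0.23,-0.08,-0.01,-0.01,-1],[-0.06,0,0.46,-0.16,-0.02,-0.02,-1],[-0.09,0,0.7,-0.25,-0.03,-0.03,-1],[-0.113,0,0.918,-0.336,-0.034,-0.042,-1],[-0.113,0,0.918,-0.336,-0.034,-0.042,-1]]}}

```text
time: 31.05
eef_pos: [0.4351, -0.2066, 0.3439]
ee_rot: [0.889, 0.453, 0.054, -0.028]
force: [0.0, -0.5, -3.2]
grip_width: 0.0116
```

Request:
{"method": "move_arm", "body": {"targets": [[-0.03,0,0.23,-0.05,0.025,-0.01,-1],[-0.06,0,0.46,-0.1,0.05,-0.02,-1],[-0.09,0,0.7,-0.15,0.075,-0.024,-1],[-0.113,0,0.919,-0.195,0.101,-0.024,-1],[-0.113,0,0.919,-0.195,0.101,-0.024,-1],[-0.113,0,0.919,-0.195,0.101,-0.024,-1]]}}

```text
time: 31.65
eef_pos: [0.4276, -0.2587, 0.344]
ee_rot: [0.969, 0.24, 0.06, -0.015]
force: [0.2, -0.1, -3.3]
grip_width: 0.0114
```

```bash
python3 -c "
from go import *
p,t=W[5][1:];g,_=W[4][1:]
showL([(p+[0,0,.02],t),(g+[0,0,.012],t)])"
```

```text
[ 0.4276 -0.2587  0.344 ] 0.011426821652401366 [ 0.2 -0.1 -3.3]
[ 0.404 -0.271  0.155] err 0.0000 mar 0.23 clr 0.147 [ 0.99  0.29 -0.09  2.21 -0.92  0.75  0.54]
[ 0.404 -0.271  0.047] err 0.0000 mar 0.14 clr 0.059 [ 1.06  0.53 -0.18  2.24 -1.15  0.57  0.87]
turn [-0.007, 0.976, 0.011] shift [-0.199, 0.001, 0.739] rows 3.8
turn [-0.0, -0.0, 0.0] shift [-0.248, -0.0, 0.353] rows 2.2
```

Request:
{"method": "move_arm", "body": {"targets": [[0,0.24,0,-0.05,0,0.18,-1],[0,0.48,0,-0.1,0,0.36,-1],[0,0.72,0,-0.15,0,0.54,-1],[0,0.976,0.01,-0.199,0,0.739,-1],[0,0.976,0.01,-0.199,0,0.739,-1],[0,0.976,0.01,-0.199,0,0.739,-1],[0,0.976,0.01,-0.199,0,0.739,-1]]}}

```text
time: 32.35
eef_pos: [0.4038, -0.2727, 0.1552]
ee_rot: [0.927, 0.224, 0.292, -0.073]
force: [0.0, -0.1, -1.8]
grip_width: 0.0115
```

```bash
python3 -c "
from go import *
g,t=W[4][1:]
showL([(g+[0,0,.010],t),(g+[0,0,-.001],t)])"
```

```text
[ 0.4038 -0.2727  0.1552] 0.011450595738235526 [ 0.  -0.1 -1.8]
[ 0.404 -0.271  0.045] err 0.0000 mar 0.14 clr 0.057 [ 1.06  0.53 -0.18  2.24 -1.15  0.56  0.88]
[ 0.404 -0.271  0.034] err 0.0000 mar 0.11 clr 0.046 [ 1.07  0.56 -0.19  2.24 -1.18  0.55  0.92]
turn [-0.001, -0.0, -0.01] shift [-0.251, -0.004, 0.364] rows 2.2
turn [-0.0, -0.0, 0.0] shift [-0.025, 0.0, 0.036] rows 0.2
```

Request:
{"method": "move_arm", "body": {"targets": [[0,0,0,-0.08,0,0.12,-1],[0,0,0,-0.17,0,0.24,-1],[0,0,0,-0.251,-0.002,0.364,-1],[0,0,0,-0.251,-0.002,0.364,-1],[0,0,0,-0.251,-0.002,0.364,-1]]}}

```text
time: 32.85
eef_pos: [0.4056, -0.2727, 0.0465]
ee_rot: [0.926, 0.225, 0.293, -0.071]
force: [0.9, 0.7, -2.6]
grip_width: 0.0116
```

Request:
{"method": "move_arm", "body": {"targets": [[0,0,0,-0.013,0,0.018,-1],[0,0,0,-0.025,0,0.036,-1],[0,0,0,-0.025,0,0.036,-1],[0,0,0,-0.025,0,0.036,-1]]}}

```text
time: 33.25
eef_pos: [0.405, -0.2741, 0.0358]
ee_rot: [0.927, 0.224, 0.294, -0.07]
force: [-1.8, -1.7, 5.5]
grip_width: 0.0115
```

Request:
{"method": "move_arm", "body": {"targets": [[0,0,0,0,0,0,-0.6],[0,0,0,0,0,0,0],[0,0,0,0,0,0,0],[0,0,0,0,0,0,0],[0,0,0,0,0,-0.15,0],[0,0,0,0,0,-0.3,0],[0,0,0,0,0,-0.5,0],[0,0,0,0,0,-0.7,0],[0,0,0,0,0,-0.7,0],[0,0,0,0,0,-0.7,0]]}}

```text
time: 34.25
eef_pos: [0.3142, -0.3192, 0.1775]
ee_rot: [0.927, 0.224, 0.292, -0.07]
force: [0.3, 0.2, -0.1]
grip_width: 0.0461
```

```bash
python3 -c "
from go import *
o=log();print(o['eef_pos'],o['qpos'].round(2))
from h import *
a,K,E=grab('wrist','w10');t,K2,E2=grab('top','t10');s,K3,E3=grab('scene','s10')
np.savez('w10.npz',K=K,E=E)
q=np.zeros((560,800,3),np.uint8);q[:280,:440]=cv2.resize(a[:280],(440,220)).repeat(1,0)[:220] if 0 else cv2.resize(a[:280],(440,280))
q[:280,440:]=cv2.resize(t[160:290,90:240],(360,280));q[280:,:440]=cv2.resize(s[130:215,240:400],(440,280));q[280:,440:]=cv2.resize(t[170:300,310:460],(360,280))
cv2.imwrite('pics/m10.png',q)"
```

```text
[ 0.3141645  -0.31915935  0.17747841] [ 1.14  0.25  0.01  2.2  -0.81  0.92  0.63]
```

View pics/m10.png

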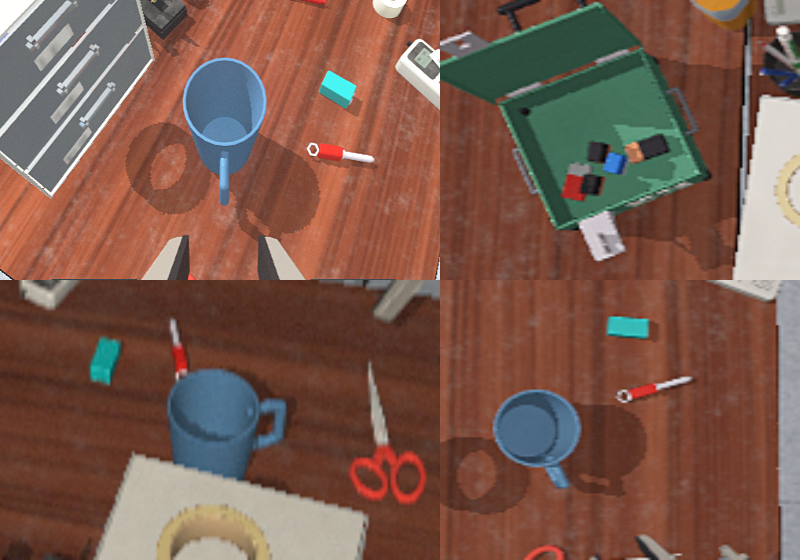

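The mug is upright and empty, and all five batteries are in the box. The pin is still at top-panel (650,388). Next I close the lid.

```bash
python3 -c "
from go import *
from h import *
o=get_obs();T0=R.from_quat(o['ee_rot'])
mid=T0*R.from_rotvec([0,-.45,0])
L=[(np.array([.36,-.26,.34]),mid),(np.array([.43,-.10,.38]),down(50)),(np.array([.47,.05,.38]),down(75)),(np.array([.53,.18,.38]),down(98)),(box(.146,-.037,.37),down(PHI))]
showL(L)"
```

```text
[ 0.3145 -0.317   0.1756] 0.04590552968309259 [ 0.6 -0.4 -0.2]
[ 0.36 -0.26  0.34] err 0.0000 mar 0.28 clr 0.232 [ 0.81 -0.03 -0.15  1.95 -0.17  1.17 -0.37]
[ 0.43 -0.1   0.38] err 0.0000 mar 0.30 clr 0.213 [ 0.57 -0.01 -0.41  1.83 -0.01  1.32 -0.53]
[0.47 0.05 0.38] err 0.0000 mar 0.38 clr 0.213 [ 0.39  0.07 -0.58  1.76  0.04  1.32 -0.47]
[0.53 0.18 0.38] err 0.0000 mar 0.48 clr 0.150 [ 0.18  0.27 -0.7   1.57  0.18  1.36 -0.4 ]
[0.644 0.329 0.37 ] err 0.0000 mar 0.34 clr 0.108 [-0.12  0.61 -0.71  1.15  0.38  1.5  -0.32]
turn [-0.0, -0.9, -0.0] shift [0.595, -0.123, -0.385] rows 3.6
turn [0.055, -0.321, -0.792] shift [0.561, -0.441, -0.069] rows 3.6
turn [-0.0, -0.0, -0.873] shift [0.562, -0.263, 0.0] rows 3.1
turn [-0.0, -0.0, -0.802] shift [0.565, 0.097, 0.0] rows 2.9
turn [-0.0, -0.0, -0.611] shift [0.528, 0.534, 0.04] rows 3.8
```

Request:
{"method": "move_arm", "body": {"targets": [[0,-0.25,0,0.15,-0.03,-0.1,0],[0,-0.5,0,0.3,-0.06,-0.2,0],[0,-0.75,0,0.45,-0.09,-0.3,0],[0,-0.9,0,0.595,-0.123,-0.385,0],[0,-0.9,0,0.595,-0.123,-0.385,0],[0,-0.9,0,0.595,-0.123,-0.385,0]]}}

```text
time: 35.0
eef_pos: [0.3649, -0.2584, 0.3453]
ee_rot: [0.968, 0.239, 0.08, -0.017]
force: [-0.2, -0.7, -1.0]
grip_width: 0.0463
```

Request:
{"method": "move_arm", "body": {"targets": [[0.05,-0.321,-0.792,0.561,-0.441,-0.069,-0.48],[0.05,-0.321,-0.792,0.561,-0.441,-0.069,-0.48],[0.05,-0.321,-0.792,0.561,-0.441,-0.069,-0.48],[0.05,-0.321,-0.792,0.561,-0.441,-0.069,-0.48],[0.05,-0.321,-0.792,0.561,-0.441,-0.069,-0.48]]}}

```text
time: 35.5
eef_pos: [0.4313, -0.0964, 0.3795]
ee_rot: [0.905, 0.426, -0.0, 0.001]
force: [-0.2, -1.2, -0.3]
grip_width: 0.0237
```

Request:
{"method": "move_arm", "body": {"targets": [[0,0,-0.873,0.562,-0.263,0,-0.48],[0,0,-0.873,0.562,-0.263,0,-0.48],[0,0,-0.873,0.562,-0.263,0,-0.48],[0,0,-0.873,0.562,-0.263,0,-0.48],[0,0,-0.873,0.562,-0.263,0,-0.48]]}}

```text
time: 36.0
eef_pos: [0.4697, 0.0486, 0.3782]
ee_rot: [0.794, 0.608, -0.002, 0.001]
force: [0.5, 0.0, 0.2]
grip_width: 0.0237
```

Request:
{"method": "move_arm", "body": {"targets": [[0,0,-0.802,0.565,0.097,0,-0.48],[0,0,-0.802,0.565,0.097,0,-0.48],[0,0,-0.802,0.565,0.097,0,-0.48],[0,0,-0.802,0.565,0.097,0,-0.48],[0,0,-0.802,0.565,0.097,0,-0.48]]}}

```text
time: 36.5
eef_pos: [0.5306, 0.1765, 0.3779]
ee_rot: [0.658, 0.753, -0.003, 0.002]
force: [-0.8, -0.1, -0.1]
grip_width: 0.024
```

```bash
python3 -c "
from h import *
o=log();print(o['eef_pos'],o['ee_rot'])
a,K,E=grab('wrist','w11')
c=box(.1459,-.0367,.2615)
print('bar pred px',proj(K,E,box(.1459,.0058,.2615)),proj(K,E,box(.1459,-.079,.2615)))
m=a.max(2)<45;m[240:]=0
n,l,st,ce=cv2.connectedComponentsWithStats(m.astype(np.uint8))
print([ (st[i].tolist()) for i in range(1,n) if st[i,4]>60])
plan([(box(.146,-.037,.36),PHI)])
"
```

```text
[0.53064884 0.17651434 0.3778553 ] [ 0.65798576  0.75302438 -0.00253349  0.00161431]
bar pred px [450.20321217 -39.45110937] [470.8411142   79.29852703]
[[436, 0, 44, 90, 910], [219, 46, 23, 15, 96], [251, 57, 20, 13, 66], [83, 155, 71, 11, 131], [234, 175, 131, 20, 273], [453, 204, 107, 17, 223]]
turn [-0.004, 0.013, -0.624] shift [0.55, 0.53, 0.07] rows 3.8
```

Request:
{"method": "move_arm", "body": {"targets": [[0,0,-0.624,0.55,0.53,0.07,-0.48],[0,0,-0.624,0.55,0.53,0.07,-0.48],[0,0,-0.624,0.55,0.53,0.07,-0.48],[0,0,-0.624,0.55,0.53,0.07,-0.48],[0,0,-0.624,0.55,0.53,0.07,-0.48],[0,0,-0.624,0.55,0.53,0.07,-0.48]]}}

```text
time: 37.15
eef_pos: [0.6434, 0.3309, 0.3604]
ee_rot: [0.533, 0.846, -0.003, 0.002]
force: [0.5, -1.3, -0.2]
grip_width: 0.0234
```

```bash
python3 -c "
from h import *
o=log();print(o['eef_pos'],tobox(o['eef_pos']))
a,K,E=grab('wrist','w12')
print('bar pred px',proj(K,E,box(.1459,.0058,.2615)),proj(K,E,box(.1459,-.079,.2615)))
m=a.max(2)<45;m[235:]=0
n,l,st,ce=cv2.connectedComponentsWithStats(m.astype(np.uint8))
print([ (st[i].tolist(),ce[i].round().tolist()) for i in range(1,n) if st[i,4]>60])
for i in range(1,n):
    if st[i,4]>300:
        for r in range(60,235,25): 
            u=np.nonzero(l[r]==i)[0]
            if len(u):print(i,r,u.min(),u.max())
plan([(box(.146,-.037,.243),PHI)])
"
```

```text
[0.64338859 0.33086608 0.36043443] [ 0.14631896 -0.03559315  0.36043443]
bar pred px [284.35138279 152.45080445] [284.068186   254.79655884]
[([136, 97, 24, 20, 135], [150.0, 107.0]), ([0, 158, 101, 50, 362], [52.0, 182.0]), ([112, 212, 63, 23, 243], [143.0, 223.0])]
40 160 0 5
40 185 52 62
turn [-0.001, 0.014, 0.003] shift [-0.0, -0.0, 0.475] rows 2.4
```

```bash
python3 -c "
import cv2,numpy as np
a=cv2.imread('pics/w12.png')
for r in(140,150,160,180,200,220): print(r,[tuple(int(v) for v in a[r,c]) for c in range(256,316,6)])
"
```

```text
140 [(61, 80, 135), (57, 80, 136), (53, 75, 129), (71, 88, 144), (59, 79, 141), (51, 67, 116), (52, 61, 118), (57, 76, 130), (59, 80, 142), (55, 78, 143)]
150 [(56, 71, 123), (57, 78, 139), (58, 71, 128), (56, 77, 135), (42, 50, 69), (55, 52, 60), (56, 74, 136), (70, 88, 140), (70, 85, 133), (52, 67, 117)]
160 [(56, 58, 56), (54, 50, 53), (63, 56, 60), (59, 59, 63), (45, 45, 53), (57, 56, 64), (54, 69, 120), (53, 72, 125), (57, 81, 145), (65, 85, 140)]
180 [(58, 76, 137), (57, 79, 130), (51, 72, 123), (58, 69, 118), (38, 43, 49), (56, 55, 60), (51, 69, 131), (51, 72, 131), (61, 78, 134), (62, 79, 136)]
200 [(68, 84, 139), (56, 73, 128), (61, 83, 135), (74, 96, 159), (40, 41, 49), (56, 56, 62), (76, 98, 156), (85, 100, 155), (77, 88, 138), (50, 67, 125)]
220 [(79, 96, 148), (66, 90, 151), (61, 85, 153), (75, 95, 151), (50, 51, 58), (56, 54, 62), (57, 74, 131), (50, 67, 129), (61, 77, 134), (64, 80, 135)]
```

Request:
{"method": "move_arm", "body": {"targets": [[0,0,0,0,0,0.15,-0.48],[0,0,0,0,0,0.3,-0.48],[0,0,0,0,0,0.475,-0.48],[0,0,0,0,0,0.475,-0.48],[0,0,0,0,0,0.475,-0.48],[0,0,0,0,0,0.475,-1],[0,0,0,0,0,0.475,-1],[0,0,0,0,0,0.475,-1],[0,0,0,0,0,0.475,-1]], "squeeze": 20}}

```text
time: 38.1
eef_pos: [0.6445, 0.3326, 0.2462]
ee_rot: [0.532, 0.847, 0.0, 0.004]
force: [-0.5, -2.0, 6.7]
grip_width: 0.0102
```

```bash
python3 -c "
from h import *
o=log();b=tobox(o['eef_pos']);print(b,o['force'],o['grip_width'])
th0=np.arctan2(b[2]+.0187-.095,.094-b[0])-.234;print(th0)
x0,z0=bar(th0)
for th in [1.5,1.36,1.22,1.08,.94,.8,.66,.52,.38,.24,.12,0,-.02]:
    x,z=bar(th);print(th,'y %.3f z %.3f'%((x-x0)/.25,-(z-z0)/.25))
"
```

```text
[ 0.14803724 -0.03445947  0.24621359] [-0.51429489 -2.01998966  6.72476921] 0.0102066112736615
1.6447092211987935
1.5 y -0.099 z -0.024
1.36 y -0.198 z -0.033
1.22 y -0.297 z -0.028
1.08 y -0.394 z -0.010
0.94 y -0.488 z 0.022
0.8 y -0.576 z 0.066
0.66 y -0.657 z 0.123
0.52 y -0.730 z 0.190
0.38 y -0.792 z 0.266
0.24 y -0.844 z 0.351
0.12 y -0.878 z 0.429
0 y -0.902 z 0.510
-0.02 y -0.905 z 0.524
```

Request:
{"method": "move_arm", "body": {"targets": [[0,0,0,0,-0.045,-0.012,-1],[0,0,0,0,-0.099,-0.024,-1],[0,0,0,0,-0.198,-0.033,-1],[0,0,0,0,-0.297,-0.028,-1],[0,0,0,0,-0.394,-0.01,-1],[0,0,0,0,-0.488,0.022,-1],[0,0,0,0,-0.576,0.066,-1],[0,0,0,0,-0.657,0.123,-1],[0,0,0,0,-0.73,0.19,-1],[0,0,0,0,-0.792,0.266,-1],[0,0,0,0,-0.82,0.31,-1],[0,0,0,0,-0.82,0.31,-1]]}}

```text
time: 39.3
eef_pos: [0.4562, 0.2445, 0.1649]
ee_rot: [0.531, 0.847, -0.001, 0.001]
force: [-4.4, 3.2, -4.2]
grip_width: 0.0103
```

Request:
{"method": "move_arm", "body": {"targets": [[0,0,0,0,-0.024,0.041,-1],[0,0,0,0,-0.042,0.08,-1],[0,0,0,0,-0.058,0.119,-1],[0,0,0,0,-0.072,0.16,-1],[0,0,0,0,-0.082,0.2,-1],[0,0,0,0,-0.082,0.2,-1],[0,0,0,0,-0.082,0.2,-1]]}}

```text
time: 40.0
eef_pos: [0.4382, 0.2361, 0.1152]
ee_rot: [0.531, 0.847, -0.001, 0.001]
force: [-5.1, 5.7, -3.6]
grip_width: 0.0102
```

```bash
python3 -c "
from h import *
o=log();b=tobox(o['eef_pos']);print(b,o['force'],o['grip_width'])
print(np.arctan2(b[2]+.0187-.095,.094-b[0])-.234)"
```

```text
[-0.07967287 -0.03284574  0.11523623] [-5.1445753   5.69990158 -3.55562694] 0.010225828494325474
-0.013453864609101918
```

Request:
{"method": "move_arm", "body": {"targets": [[0,0,0,0,0,0.012,-1],[0,0,0,0,0,0.024,-1],[0,0,0,0,0,0.024,-1],[0,0,0,0,0,0.024,-1]]}}

```text
time: 40.4
eef_pos: [0.4382, 0.2353, 0.1114]
ee_rot: [0.531, 0.847, -0.002, 0.002]
force: [-10.6, -0.9, 18.3]
grip_width: 0.0103
```

Request:
{"method": "move_arm", "body": {"targets": [[0,0,0,0,0,-0.012,-1],[0,0,0,0,0,-0.012,-0.4],[0,0,0,0,0,-0.012,-0.2],[0,0,0,0,0,-0.012,-0.2],[0,0,0,0,0,-0.15,-0.2],[0,0,0,0,0,-0.35,-0.2],[0,0,0,0,-0.2,-0.55,-0.2],[0,0,0,-0.1,-0.35,-0.7,-0.2],[0,0,0,-0.1,-0.35,-0.7,-0.2],[0,0,0,-0.1,-0.35,-0.7,-0.2],[0,0,0,-0.1,-0.35,-0.7,-0.2]]}}

```text
time: 41.5
eef_pos: [0.3728, 0.1738, 0.2848]
ee_rot: [0.533, 0.846, -0.001, 0.003]
force: [-0.0, 0.5, -0.2]
grip_width: 0.0368
```

```bash
python3 -c "
from h import *
o=log();print(o['eef_pos'],tobox(o['eef_pos']))
a,K,E=grab('wrist','w13');np.savez('w13.npz',K=K,E=E)
for n,p in dict(stapletopL=(-.128-.013,.048,.123),stapletopR=(-.128+.013,.048,.123),sA=(-.141,.042,.123),sB=(-.115,.042,.123),barL=(-.078,.0045,.136),barR=(-.078,-.0805,.136),lidRL=(.092,.093,.1),lidRR=(.092,-.093,.1)).items(): print(n,proj(K,E,box(*p)).round(1))
cv2.imwrite('pics/w13c.png',cv2.resize(a[0:250,150:400],(800,800))[:600] if 0 else cv2.resize(a[20:250],(800,329)))
"
```

```text
[0.37278048 0.17382398 0.28484562] [-0.1655363  -0.06083725  0.28484562]
stapletopL [311.7  69.6]
stapletopR [340.7  69.7]
sA [311.6  76.7]
sB [340.4  76.8]
barL [382.2 119.9]
barR [375.5 211.4]
lidRL [560.9  22.1]
lidRR [525. 214.]
```

View pics/w13.png

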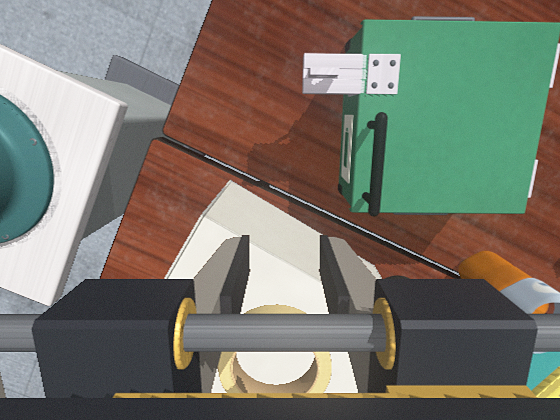

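The lid is shut: the bar spans (381,115)–(375,213) and the lid corners sit within 2–3 px of the model. Next I check the staple's edges in numbers and go to the pin.

```bash
python3 -c "
from h import *
a=cv2.cvtColor(cv2.imread('pics/w13.png'),cv2.COLOR_BGR2GRAY)
print('     ',list(range(298,350,2)))
for r in range(50,100,2): print(r,' '.join('%3d'%v for v in a[r,298:350:2]))
w=np.load('w1.npz')
plan([((.45,.06,.38),87),((.47,-.12,.38),87),((.50,-.31,.33),109),((.527,-.389,.16),109)])
"
```

```text
[298, 300, 302, 304, 306, 308, 310, 312, 314, 316, 318, 320, 322, 324, 326, 328, 330, 332, 334, 336, 338, 340, 342, 344, 346, 348]
50  83  75  77  76  74  77  77  91  87  88  88  82  88  86  80  77  77  84  86  87  82  83  72  71  51  74
52  78  85  81  84  86  83  90  87  91  89  90  83  86  85  73  79  70  78  81  78  80  72  59  67  60  62
54  82  81  80 191 241 240 240 239 241 239 243 242 241 245 245 247 244 246 248 249 250 253 255 254 255 255
56  78  81  78 195 228 229 228 229 229 230 228 227 229 230 230 228 228 229 229 229 227 228 229 229 227 228
58  85  82  76 205 233 230 229 231 229 231 230 229 231 232 230 230 231 231 230 232 230 230 231 229 228 229
60  81  76  68 199 227 226 227 229 229 228 229 228 228 229 228 228 228 227 229 228 230 229 227 229 229 228
62  81  82  74 203 227 226 224 227 227 227 226 226 224 227 227 224 228 225 227 228 228 225 227 229 229 228
64  88  77  76 205 226 227 224 223 226 223 226 223 223 224 221 224 224 222 225 226 223 225 224 226 223 226
66  82  85  81 205 229 228 223 224 223 223 226 224 224 221 223 222 224 221 220 223 224 224 226 222 226 224
68  82
[... 1249 characters left out ...]
 224 220 220 221 220 220 222
92  79  85 113 160 162 162 165 166 170 166 170 167 173 170 201 239 240 239 238 237 238 239 239 234 237 235
94  71  74  77  82  77  84  87  88  81  74  72  72  73  72  71  75  75  78  74  79  75  80  79  82  83  97
96  67  68  69  72  89  84  84  90  70  72  75  72  72  69  65  65  73  74  75  71  72  72  72  76  75  94
98  75  77  75  71  71  77  83  78  66  69  74  73  75  74  70  67  73  75  78  79  75  74  71  77  73  76
turn [0.003, 0.01, 1.002] shift [-0.548, 0.081, -0.38] rows 3.4
turn [0.0, -0.0, 0.0] shift [-0.715, 0.118, -0.0] rows 3.6
turn [0.0, -0.0, -0.768] shift [-0.753, 0.159, 0.2] rows 4.0
turn [0.0, -0.0, 0.0] shift [-0.334, -0.001, 0.68] rows 3.8
```

Request:
{"method": "move_arm", "body": {"targets": [[0,0,0.3,-0.1,0.01,-0.2,0],[0,0,0.6,-0.3,0.04,-0.38,0],[0,0,0.9,-0.548,0.081,-0.38,0],[0,0,1.0,-0.548,0.081,-0.38,0],[0,0,1.0,-0.548,0.081,-0.38,0],[0,0,1.0,-0.548,0.081,-0.38,0]]}}

```text
time: 42.15
eef_pos: [0.4498, 0.0605, 0.3786]
ee_rot: [0.724, 0.689, -0.001, 0.001]
force: [0.3, -0.6, 0.5]
grip_width: 0.0458
```

Request:
{"method": "move_arm", "body": {"targets": [[0,0,0,-0.715,0.118,0,-0.2],[0,0,0,-0.715,0.118,0,-0.2],[0,0,0,-0.715,0.118,0,-0.2],[0,0,0,-0.715,0.118,0,-0.2],[0,0,0,-0.715,0.118,0,-0.2]]}}

```text
time: 42.65
eef_pos: [0.4698, -0.1231, 0.3794]
ee_rot: [0.726, 0.687, -0.001, 0.001]
force: [1.1, 0.0, 0.1]
grip_width: 0.0366
```

Request:
{"method": "move_arm", "body": {"targets": [[0,0,-0.768,-0.753,0.159,0.2,-0.2],[0,0,-0.768,-0.753,0.159,0.2,-0.2],[0,0,-0.768,-0.753,0.159,0.2,-0.2],[0,0,-0.768,-0.753,0.159,0.2,-0.2],[0,0,-0.768,-0.753,0.159,0.2,-0.2],[0,0,-0.768,-0.753,0.159,0.2,-0.2]]}}

```text
time: 43.25
eef_pos: [0.5009, -0.3081, 0.3305]
ee_rot: [0.579, 0.815, -0.0, 0.001]
force: [-0.2, 0.5, 0.7]
grip_width: 0.0368
```

Request:
{"method": "move_arm", "body": {"targets": [[0,0,0,-0.334,0,0.68,-0.2],[0,0,0,-0.334,0,0.68,-0.2],[0,0,0,-0.334,0,0.68,-0.2],[0,0,0,-0.334,0,0.68,-0.2],[0,0,0,-0.334,0,0.68,-0.2],[0,0,0,-0.334,0,0.68,-0.2]]}}

```text
time: 43.85
eef_pos: [0.5295, -0.3869, 0.1632]
ee_rot: [0.579, 0.816, -0.0, 0.002]
force: [0.1, 0.1, 0.8]
grip_width: 0.0369
```

```bash
cat > pin.py <<'E'
from h import *
def redmask(a):
    h=cv2.cvtColor(a,cv2.COLOR_BGR2HSV);return cv2.inRange(h,(0,170,90),(6,255,255))|cv2.inRange(h,(174,170,90),(180,255,255))
if __name__=="__main__":
    import sys
    o=log();print(o['eef_pos'],R.from_quat(o['ee_rot']).as_matrix()[:,0])
    a,K,E=grab('wrist',sys.argv[1]);m=redmask(a);m[260:]=0
    n,l,st,c=cv2.connectedComponentsWithStats(m)
    for i in range(1,n):
        if st[i,4]<40:continue
        p=np.argwhere(l==i)[:,::-1].astype(np.float32);r=cv2.minAreaRect(p)
        b=cv2.boxPoints(r);w=np.array([onz(K,E,*q,.014)[:2] for q in b]);cc=onz(K,E,*r[0],.014)
        e1,e2=w[1]-w[0],w[2]-w[1];L=e1 if np.hypot(*e1)>np.hypot(*e2) else e2
        print("px",r[0],"area",st[i,4],"world",cc.round(4),"sides",np.hypot(*e1).round(4),np.hypot(*e2).round(4),"axis deg",np.degrees(np.arctan2(L[1],L[0])).round(1))
E
python3 pin.py w14
```

```text
[ 0.52945244 -0.38687959  0.16319966] [-0.33044013  0.94381997 -0.00363241]
px (33.5, 7.5) area 296 world [ 0.2821 -0.3084  0.014 ] sides 0.0255 0.0113 axis deg 19.4
px (547.098388671875, 125.44058990478516) area 1116 world [ 0.7329 -0.2512  0.014 ] sides 0.1004 0.0109 axis deg 102.2
px (279.5, 189.0) area 500 world [ 0.5247 -0.386   0.014 ] sides 0.0139 0.0327 axis deg -70.6
```

```bash
python3 -c "
from h import *
plan([((.5247,-.386,.05),109.4),((.5247,-.386,.004),109.4)])"
```

```text
turn [0.007, 0.012, -0.003] shift [0.015, -0.02, 0.459] rows 2.3
turn [-0.0, 0.0, -0.0] shift [0.0, -0.0, 0.184] rows 0.9
```

Request:
{"method": "move_arm", "body": {"targets": [[0,0,0,0.015,-0.02,0.2,-0.2],[0,0,0,0.015,-0.02,0.4,-0.2],[0,0,0,0.015,-0.02,0.459,-0.2],[0,0,0,0.015,-0.02,0.459,-0.2],[0,0,0,0.015,-0.02,0.459,-0.2]]}}

```text
time: 44.4
eef_pos: [0.5246, -0.3889, 0.051]
ee_rot: [0.58, 0.815, -0.001, 0.005]
force: [0.2, -0.2, 1.2]
grip_width: 0.037
```

```bash
python3 pin.py w15|grep -v 0.7329; python3 -c "
from h import *
plan([((.5247,-.386,.004),109.4)])"
```

```text
[ 0.52457204 -0.38891839  0.05096387] [-0.32802961  0.94462905 -0.00851675]
px (285.4999694824219, 224.0) area 1116 world [ 0.5243 -0.3855  0.014 ] sides 0.0129 0.0342 axis deg -70.3
turn [0.008, 0.019, -0.009] shift [0.014, 0.004, 0.189] rows 0.9
```

Request:
{"method": "move_arm", "body": {"targets": [[0.008,0.019,0,0.014,0.004,0.1,-0.2],[0.008,0.019,0,0.014,0.004,0.187,-0.2],[0.008,0.019,0,0.014,0.004,0.187,-0.2],[0.008,0.019,0,0.014,0.004,0.187,-0.2],[0.008,0.019,0,0.014,0.004,0.187,-1],[0.008,0.019,0,0.014,0.004,0.187,-1],[0.008,0.019,0,0.014,0.004,0.187,-1],[0.008,0.019,0,0.014,0.004,0.187,-1],[0.008,0.019,0,0.014,0.004,0.187,-1]], "squeeze": 35}}

```text
time: 45.35
eef_pos: [0.5226, -0.3855, 0.0019]
ee_rot: [0.58, 0.815, -0.0, -0.002]
force: [-0.8, 0.3, 6.2]
grip_width: 0.0133
```

```bash
python3 -c "
from h import *
o=log();print(o['eef_pos'],o['ee_rot'],o['grip_width'],R.from_quat(o['ee_rot']).as_matrix().round(4))
d=o['eef_pos'][:2]-[.5245,-.3857];x=R.from_quat(o['ee_rot']).as_matrix()[:2,0];print('tcp ahead of grip centre along tool x',d@x)"
```

```text
[ 0.52260707 -0.38551931  0.00193668] [ 5.80021417e-01  8.14598293e-01 -1.44111300e-04 -2.18084807e-03] 0.013324290768514071 [[-0.3271  0.945  -0.0037]
 [ 0.945   0.3272  0.0023]
 [ 0.0034 -0.0028 -1.    ]]
tcp ahead of grip centre along tool x 0.0007900032692934086
```

Request:
{"method": "move_arm", "body": {"targets": [[0,0,0,0,0,-0.2,-1],[0,0,0,0,0,-0.4,-1],[0,0,0,0,0,-0.6,-1],[0,0,0,0,0,-0.8,-1],[0,0,0,0,0,-1.0,-1],[0,0,0,0,0,-1.0,-1],[0,0,0,0,0,-1.0,-1]]}}

```text
time: 46.05
eef_pos: [0.5234, -0.3862, 0.252]
ee_rot: [0.58, 0.815, -0.0, -0.002]
force: [0.1, 0.3, -1.6]
grip_width: 0.0138
```

```bash
python3 -c "
from go import *
from h import *
L=[(np.array([.49,-.26,.36]),down(109.4)),(np.array([.47,-.06,.36]),down(100)),(np.array([.43,.12,.36]),down(105)),(np.array([.36,.29,.33]),down(PHI)),(box(-.129,.0465+.105,.20),down(PHI)),(box(-.129,.0465+.105,.105),down(PHI)),(box(-.129,.0465+.025,.105),down(PHI))]
showL(L)"
```

```text
[ 0.5234 -0.3862  0.252 ] 0.013839526149196358 [ 0.1  0.3 -1.6]
[ 0.49 -0.26  0.36] err 0.0000 mar 0.53 clr 0.245 [ 0.81  0.23 -0.45  1.63  0.1   1.31  0.68]
[ 0.47 -0.06  0.36] err 0.0000 mar 0.39 clr 0.193 [ 0.61  0.08 -0.58  1.79  0.05  1.28  0.19]
[0.43 0.12 0.36] err 0.0000 mar 0.34 clr 0.193 [ 0.41  0.03 -0.76  1.84  0.02  1.28 -0.09]
[0.36 0.29 0.33] err 0.0000 mar 0.44 clr 0.192 [ 0.15  0.13 -0.96  1.85  0.11  1.22 -0.4 ]
[0.314 0.381 0.2  ] err 0.0000 mar 0.49 clr 0.167 [-0.18  0.38 -0.92  1.95  0.36  0.99 -0.82]
[0.314 0.381 0.105] err 0.0000 mar 0.41 clr 0.133 [-0.29  0.51 -0.81  2.03  0.51  0.82 -0.95]
[0.349 0.309 0.105] err 0.0000 mar 0.35 clr 0.114 [-0.11  0.47 -0.83  2.09  0.49  0.78 -0.79]
turn [-0.005, -0.005, -0.011] shift [0.522, 0.038, -0.431] rows 3.4
turn [0.0, -0.0, 0.328] shift [0.781, 0.19, 0.0] rows 4.0
turn [0.0, -0.0, -0.174] shift [0.737, -0.032, 0.0] rows 3.7
turn [0.0, -0.0, -0.367] shift [0.729, -0.095, 0.12] rows 3.7
turn [0.0, -0.0, 0.0] shift [0.408, -0.008, 0.52] rows 3.3
turn [0.0, -0.0, 0.0] shift [-0.0, 0.0, 0.38] rows 1.9
turn [0.0, -0.0, 0.0] shift [-0.32, 0.0, 0.0] rows 1.6
```

Request:
{"method": "move_arm", "body": {"targets": [[0,0,0,0.522,0.038,-0.431,-1],[0,0,0,0.522,0.038,-0.431,-1],[0,0,0,0.522,0.038,-0.431,-1],[0,0,0,0.522,0.038,-0.431,-1],[0,0,0,0.522,0.038,-0.431,-1]]}}

```text
time: 46.55
eef_pos: [0.4904, -0.2581, 0.3599]
ee_rot: [0.579, 0.816, -0.0, -0.002]
force: [-0.0, 0.1, -1.1]
grip_width: 0.0137
```

Request:
{"method": "move_arm", "body": {"targets": [[0,0,0.328,0.781,0.19,0,-1],[0,0,0.328,0.781,0.19,0,-1],[0,0,0.328,0.781,0.19,0,-1],[0,0,0.328,0.781,0.19,0,-1],[0,0,0.328,0.781,0.19,0,-1],[0,0,0.328,0.781,0.19,0,-1]]}}

```text
time: 47.15
eef_pos: [0.4708, -0.0607, 0.358]
ee_rot: [0.645, 0.764, -0.001, -0.004]
force: [-0.4, -0.6, -1.1]
grip_width: 0.0135
```

Request:
{"method": "move_arm", "body": {"targets": [[0,0,-0.174,0.737,-0.032,0,-1],[0,0,-0.174,0.737,-0.032,0,-1],[0,0,-0.174,0.737,-0.032,0,-1],[0,0,-0.174,0.737,-0.032,0,-1],[0,0,-0.174,0.737,-0.032,0,-1]]}}

```text
time: 47.65
eef_pos: [0.4317, 0.1227, 0.3598]
ee_rot: [0.609, 0.793, -0.0, -0.004]
force: [0.2, 0.1, 0.6]
grip_width: 0.0137
```

Request:
{"method": "move_arm", "body": {"targets": [[0,0,-0.367,0.729,-0.095,0.12,-1],[0,0,-0.367,0.729,-0.095,0.12,-1],[0,0,-0.367,0.729,-0.095,0.12,-1],[0,0,-0.367,0.729,-0.095,0.12,-1],[0,0,-0.367,0.729,-0.095,0.12,-1]]}}

```text
time: 48.15
eef_pos: [0.3619, 0.2926, 0.33]
ee_rot: [0.534, 0.845, -0.0, -0.005]
force: [0.7, -0.5, -1.0]
grip_width: 0.0137
```

Request:
{"method": "move_arm", "body": {"targets": [[0,0,0,0.408,-0.008,0.52,-1],[0,0,0,0.408,-0.008,0.52,-1],[0,0,0,0.408,-0.008,0.52,-1],[0,0,0,0.408,-0.008,0.52,-1],[0,0,0,0.408,-0.008,0.52,-1],[0,0,0,0.408,-0.008,0.52,-1]]}}

```text
time: 48.75
eef_pos: [0.3191, 0.381, 0.2014]
ee_rot: [0.537, 0.843, -0.001, -0.003]
force: [-0.6, -0.4, -0.0]
grip_width: 0.0135
```

```bash
python3 -c "
from h import *
o=log();print(o['eef_pos'],tobox(o['eef_pos']),R.from_quat(o['ee_rot']).as_matrix().round(4).tolist(),o['grip_width'])
plan([(box(-.129,.0465+.095,.104),PHI)])
a,K,E=grab('wrist','w16');np.savez('w16.npz',K=K,E=E)
t,K2,E2=grab('top','t16')
print('staple px',proj(K,E,box(-.129,.0465,.123)))
"
```

```text
[0.31910389 0.38104101 0.20138329] [-0.12477477  0.14930217  0.20138329] [[-0.4228, 0.9062, -0.0055], [0.9062, 0.4229, 0.0017], [0.0039, -0.0042, -1.0]] 0.013487516600473088
turn [-0.008, -0.008, -0.017] shift [-0.033, -0.015, 0.389] rows 2.0
staple px [280.65943941 333.7990533 ]
```

Request:
{"method": "move_arm", "body": {"targets": [[-0.008,-0.008,-0.017,-0.033,-0.015,0.2,-1],[-0.008,-0.008,-0.017,-0.033,-0.015,0.389,-1],[-0.008,-0.008,-0.017,-0.033,-0.015,0.389,-1],[-0.008,-0.008,-0.017,-0.033,-0.015,0.389,-1],[-0.008,-0.008,-0.017,-0.033,-0.015,0.389,-1],[-0.008,-0.008,-0.017,-0.033,-0.015,0.389,-1]]}}

```text
time: 49.45
eef_pos: [0.3181, 0.3752, 0.1072]
ee_rot: [0.532, 0.846, 0.003, 0.001]
force: [0.1, -0.2, -0.8]
grip_width: 0.0137
```

```bash
python3 -c "
from h import *
o=log();print(o['eef_pos'],tobox(o['eef_pos']),R.from_quat(o['ee_rot']).as_matrix().round(4).tolist(),o['force'])
plan([(box(-.129,.0465+.075,.104),PHI)])
s,K,E=grab('scene','s17')
for n,p in dict(tip=(-.129,.0465+.095-.062,.109),hole=(-.129,.0465,.109),stapTop=(-.129,.0495,.123),sf=(-.142,.0495,.116),sr=(-.116,.0495,.116)).items(): print(n,proj(K,E,box(*p)).round(1))
cv2.imwrite('pics/s17c.png',cv2.resize(s[290:390,270:370],(600,600),interpolation=cv2.INTER_CUBIC))
"
```

```text
[0.31808677 0.37516933 0.10719106] [-0.12822063  0.14444035  0.10719106] [[-0.4329, 0.9014, 0.0044], [0.9014, 0.4329, 0.004], [0.0017, 0.0057, -1.0]] [ 0.11584671 -0.16306392 -0.77485251]
turn [0.011, -0.003, 0.005] shift [-0.092, -0.003, 0.013] rows 0.5
tip [335.  335.7]
hole [330.4 322.9]
stapTop [331.2 320.8]
sf [336.5 321.1]
sr [325.5 323.7]
```

View pics/s17c.png

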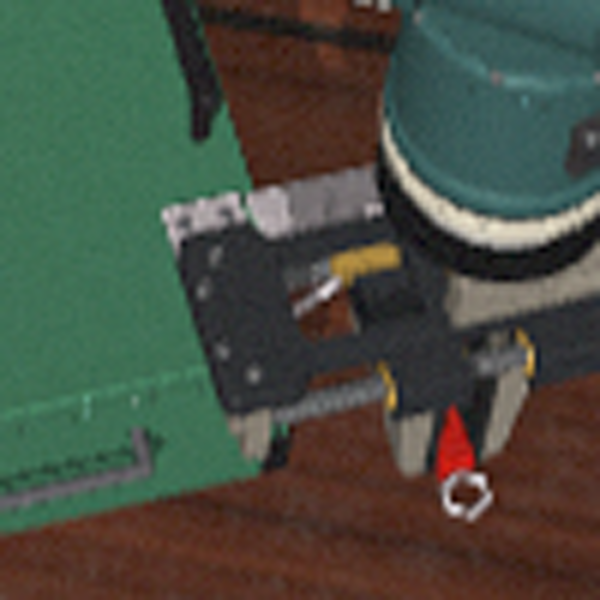

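The gripper hides the tip, so I insert in small steps and watch the forces.

Request:
{"method": "move_arm", "body": {"targets": [[0.011,-0.003,0,-0.03,-0.003,0.013,-1],[0.011,-0.003,0,-0.05,-0.003,0.013,-1],[0.011,-0.003,0,-0.06,-0.003,0.013,-1],[0.011,-0.003,0,-0.06,-0.003,0.013,-1],[0.011,-0.003,0,-0.06,-0.003,0.013,-1],[0.011,-0.003,0,-0.06,-0.003,0.013,-1]]}}

```text
time: 50.1
eef_pos: [0.3224, 0.3602, 0.1015]
ee_rot: [0.532, 0.847, -0.002, -0.001]
force: [0.7, -0.2, -0.6]
grip_width: 0.0133
```

```bash
cat > chk.py <<'E'
from h import *
import sys
o=log();b=tobox(o['eef_pos']);r=np.radians(YB);f=o['force'];print(b.round(4),"dy to staple %.4f"%(b[1]-.0465),"F box",(np.cos(r)*f[0]+np.sin(r)*f[1]).round(1),(-np.sin(r)*f[0]+np.cos(r)*f[1]).round(1),f[2].round(1),R.from_quat(o['ee_rot']).as_matrix()[2].round(4),"w",o['grip_width'])
plan([(box(float(sys.argv[2]) if len(sys.argv)>2 else -.129,.0465+float(sys.argv[1]),.104),PHI)])
E
python3 chk.py .06
```

```text
[-0.1308  0.1291  0.1015] dy to staple 0.0826 F box 0.5 -0.5 -0.6 [-7.0e-04 -4.3e-03 -1.0e+00] w 0.013255758421967155
turn [-0.009, 0.001, 0.007] shift [-0.09, 0.007, -0.01] rows 0.5
```

Request:
{"method": "move_arm", "body": {"targets": [[0,0,0,0,0,0,-1]]}}

```text
time: 50.2
eef_pos: [0.3224, 0.3602, 0.1015]
ee_rot: [0.532, 0.847, -0.002, -0.001]
force: [0.3, 0.2, -0.9]
grip_width: 0.0134
```

Request:
{"method": "move_arm", "body": {"targets": [[0,0,0,0,0,0,-1],[0,0,0,0,0,0,-1]]}}

```text
time: 50.4
eef_pos: [0.3224, 0.3601, 0.1015]
ee_rot: [0.532, 0.847, -0.002, -0.001]
force: [-0.2, 0.4, -0.3]
grip_width: 0.0134
```

Request:
{"method": "move_arm", "body": {"targets": [[0,0,0,0,0,0,-1],[0,0,0,0,0,0,-1],[0,0,0,0,0,0,-1]]}}

```text
time: 50.7
eef_pos: [0.3225, 0.36, 0.1015]
ee_rot: [0.532, 0.847, -0.002, -0.001]
force: [-0.2, -0.0, -0.7]
grip_width: 0.0135
```

```bash
python3 chk.py .06
```

```text
[-0.1307  0.1289  0.1015] dy to staple 0.0824 F box -0.2 0.1 -0.7 [-9.0e-04 -4.2e-03 -1.0e+00] w 0.0134724626510195
turn [-0.008, 0.002, 0.007] shift [-0.09, 0.007, -0.01] rows 0.5
```

Request:
{"method": "move_arm", "body": {"targets": [[-0.008,0,0,-0.01,0.007,-0.01,-1],[-0.008,0,0,-0.02,0.007,-0.01,-1],[-0.008,0,0,-0.02,0.007,-0.01,-1],[-0.008,0,0,-0.02,0.007,-0.01,-1]]}}

```text
time: 51.1
eef_pos: [0.3264, 0.3561, 0.104]
ee_rot: [0.532, 0.846, -0.0, 0.0]
force: [0.1, -1.0, -0.8]
grip_width: 0.0136
```

```bash
python3 chk.py .06
```

```text
[-0.1289  0.1237  0.104 ] dy to staple 0.0772 F box -0.3 -0.9 -0.8 [-9.e-04 -2.e-04 -1.e+00] w 0.013624739850542475
turn [-0.0, 0.002, 0.006] shift [-0.069, -0.001, 0.0] rows 0.3
```

Aligned and level. I advance 15 mm.

Request:
{"method": "move_arm", "body": {"targets": [[0,0,0,-0.015,0,0,-1],[0,0,0,-0.03,0,0,-1],[0,0,0,-0.045,0,0,-1],[0,0,0,-0.06,0,0,-1],[0,0,0,-0.06,0,0,-1],[0,0,0,-0.06,0,0,-1]]}}

```text
time: 51.7
eef_pos: [0.3329, 0.3427, 0.104]
ee_rot: [0.532, 0.846, -0.0, 0.0]
force: [-0.5, -0.3, -0.1]
grip_width: 0.0136
```

```bash
python3 chk.py .045
```

```text
[-0.1288  0.1087  0.104 ] dy to staple 0.0622 F box -0.6 -0.0 -0.1 [-8.e-04 -1.e-04 -1.e+00] w 0.013636795917266338
turn [-0.0, 0.002, 0.006] shift [-0.069, -0.001, 0.0] rows 0.3
```

Request:
{"method": "move_arm", "body": {"targets": [[0,0,0,-0.01,0,0,-1],[0,0,0,-0.02,0,0,-1],[0,0,0,-0.03,0,0,-1],[0,0,0,-0.045,0,0,-1],[0,0,0,-0.06,0,0,-1],[0,0,0,-0.06,0,0,-1],[0,0,0,-0.06,0,0,-1]]}}

```text
time: 52.4
eef_pos: [0.3394, 0.3292, 0.104]
ee_rot: [0.532, 0.847, -0.0, 0.0]
force: [-0.5, -0.1, -1.4]
grip_width: 0.0139
```

```bash
python3 chk.py .025
```

```text
[-0.1288  0.0938  0.104 ] dy to staple 0.0473 F box -0.5 0.1 -1.4 [-8.e-04 -2.e-04 -1.e+00] w 0.013911160199945065
turn [-0.0, 0.002, 0.006] shift [-0.089, -0.001, 0.0] rows 0.4
```

Request:
{"method": "move_arm", "body": {"targets": [[0,0,0,-0.015,0,0,-1],[0,0,0,-0.03,0,0,-1],[0,0,0,-0.045,0,0,-1],[0,0,0,-0.06,0,0,-1],[0,0,0,-0.075,0,0,-1],[0,0,0,-0.084,0,0,-1],[0,0,0,-0.084,0,0,-1],[0,0,0,-0.084,0,0,-1]]}}

```text
time: 53.2
eef_pos: [0.3486, 0.31, 0.104]
ee_rot: [0.532, 0.847, -0.001, 0.0]
force: [-1.1, 0.6, 0.0]
grip_width: 0.0137
```

```bash
python3 chk.py .025
```

```text
[-0.1288  0.0725  0.104 ] dy to staple 0.0260 F box -0.7 1.0 0.0 [-1.4e-03 -4.0e-04 -1.0e+00] w 0.013745401096894556
turn [-0.001, 0.003, 0.006] shift [-0.004, -0.001, 0.0] rows 0.0
```

Request:
{"method": "move_arm", "body": {"targets": [[0,0,0,-0.009,0,0,-1],[0,0,0,-0.018,0,0,-1],[0,0,0,-0.018,0,0,-1],[0,0,0,-0.018,0,0,-1]]}}

```text
time: 53.6
eef_pos: [0.3499, 0.3075, 0.1041]
ee_rot: [0.532, 0.847, 0.001, -0.001]
force: [-2.0, 5.3, -1.2]
grip_width: 0.0135
```

```bash
python3 chk.py .022
```

```text
[-0.1287  0.0696  0.1041] dy to staple 0.0231 F box 0.5 5.7 -1.2 [ 1.9e-03  5.0e-04 -1.0e+00] w 0.013543782153044168
turn [0.001, -0.004, 0.007] shift [-0.005, -0.001, 0.001] rows 0.0
```

The grip's shoulder touches the plate, at 5.7 N along y, so the shaft is fully through. I release and lift off.

Request:
{"method": "move_arm", "body": {"targets": [[0,0,0,0,0,0,-0.6],[0,0,0,0,0,0,-0.45],[0,0,0,0,0,0,-0.45],[0,0,0,0,0,0,-0.45],[0,0,0,0,0,-0.05,-0.45],[0,0,0,0,0,-0.1,-0.45],[0,0,0,0,0,-0.2,-0.45],[0,0,0,0,0,-0.35,-0.45],[0,0,0,0,0,-0.5,-0.45],[0,0,0,0,0,-0.7,-0.45],[0,0,0,0,0,-0.7,-0.45],[0,0,0,0,0,-0.7,-0.45]]}}

```text
time: 54.8
eef_pos: [0.3508, 0.3067, 0.2807]
ee_rot: [0.532, 0.846, 0.001, 0.002]
force: [-0.1, 0.3, -1.2]
grip_width: 0.0252
```

Request:
{"method": "move_arm", "body": {"targets": [[0,0,0,-0.2,0,-0.05,-0.45],[0,0,0,-0.4,0,-0.1,-0.45],[0,0,0,-0.6,0,-0.1,-0.45],[0,0,0,-0.6,0,-0.1,-0.45],[0,0,0,-0.6,0,-0.1,-0.45],[0,0,0,-0.6,0,-0.1,-0.45],[0,0,0,-0.6,0,-0.1,-0.45]]}}

```text
time: 55.5
eef_pos: [0.4143, 0.1728, 0.3038]
ee_rot: [0.531, 0.847, -0.0, -0.0]
force: [-0.8, 0.6, -0.4]
grip_width: 0.0253
```

```bash
python3 - <<'E'
from h import *
from pin import redmask
s={n:grab(n,"f_"+n) for n in("scene","top","wrist")}
a,K,E=s["wrist"]
for n in s:
    im,K,E=s[n];m=redmask(im);l=cv2.connectedComponentsWithStats(m)
    g=box(-.129,.0465+.022,.109);print(n,"grip pred",proj(K,E,g).round(1),"tip pred",proj(K,E,box(-.129,.0465-.04,.109)).round(1),[(l[2][i].tolist()) for i in range(1,l[0]) if l[2][i,4]>8 and np.linalg.norm(l[3][i]-proj(K,E,g))<40])
    print(" bar L,R pred",proj(K,E,box(-.078,.0045,.136)).round(),proj(K,E,box(-.078,-.0805,.136)).round(), "mug pred rim",proj(K,E,(.4654,-.2391,.085)).round())
t=s["wrist"][0]
import sys
im,K,E=s["wrist"];g=proj(K,E,box(-.129,.0465-.03,.109));u,v=g.astype(int)
hs=cv2.cvtColor(im,cv2.COLOR_BGR2HSV)
gray=cv2.cvtColor(im,cv2.COLOR_BGR2GRAY);print(u,v)
if 12<v<408 and 25<u<535:
    for r in range(v-12,v+14,3):print(r,' '.join('%3d'%x for x in gray[r,u-24:u+26:3]))
b=cv2.imread("pics/t10.png")
d=cv2.absdiff(s["top"][0],b).max(2);d[:,:320]=0;print("mug/table change right side:",[st.tolist() for st in cv2.connectedComponentsWithStats((d>60).astype(np.uint8))[2][1:] if st[4]>15])
sc=cv2.absdiff(s["top"][0],cv2.imread("pics/t0.png")).max(2)[130:180,185:225];print("bottle diff px",(sc>60).sum())
E
```

```text
scene grip pred [333.4 331.4] tip pred [325.  307.9] [[328, 324, 10, 16, 90]]
 bar L,R pred [304. 306.] [294. 275.] mug pred rim [318. 169.]
top grip pred [150.2 275.9] tip pred [171.2 266.6] []
 bar L,R pred [162. 249.] [192. 236.] mug pred rim [349. 239.]
wrist grip pred [284.8  31.4] tip pred [284.4  98.6] [[278, 13, 15, 36, 517]]
 bar L,R pred [339. 100.] [335. 189.] mug pred rim [190. 452.]
284 88
76  67  75  81 112 112 113 104 130 231 235 104 105  95  96 109 114 128
79  73  63  66  73  80  84  79 134 231 236  54  71  76  70  69  67  70
82  78  76  72  68  66  78  81 135 230 235  67  70  67  75  72  65  74
85  86  89  79  72  73  70  70 137 233 235  65  76  76  70  73  76  76
88  77  81  86  83  79  76  78 133 233 235  65  77  73  71  71  72  73
91  81  79  81  79  83  84  86 132 232 238  51  66  70  76  78  78  79
94  88  79  77  79  81  80  85 128 204 202  58  64  61  61  76  84  78
97  95  90  82  73  80  83  60  57 192 143  68  67  66  65  67  72  73
100  88  88  90  89  82  61  66  61  59  57  70  69  69  66  72  69  72
mug/table change right side: [[383, 215, 32, 12, 104], [366, 288, 80, 66, 1828], [407, 337, 80, 83, 3796]]
bottle diff px 0
```

The pin reads through: its shaft tip is at wrist row about 98, as predicted, with the red grip at rows 13–48. The mug and bottle are unchanged. Before handing in, I measure the pink and blue block near the bottle to rule out a missed battery.

```bash
python3 - <<'E'
from h import *
c=np.load("cal.npz");K,E,K2,E2=[c[k] for k in("K","E","K2","E2")]
t=cv2.imread("pics/t0.png");s=cv2.imread("pics/s0.png")
def show(im,x0,x1,y0,y1):
    h=cv2.cvtColor(im,cv2.COLOR_BGR2HSV)
    for y in range(y0,y1):print(y,' '.join('%02x%02x%02x'%tuple(im[y,x][::-1]) for x in range(x0,x1)))
show(t,179,199,117,135)
for im,KK,EE,(x0,x1,y0,y1) in((t,K2,E2,(178,200,116,136)),(s,K,E,(145,175,285,312))):
    h=cv2.cvtColor(im[y0:y1,x0:x1],cv2.COLOR_BGR2HSV);m=((h[...,2]>130)|((h[...,0]>90)&(h[...,0]<140)&(h[...,1]>60))).astype(np.uint8)
    e=ends(m,(x0,y0));w=e[4];d=np.linalg.norm(onz(KK,EE,*e[0],.01)-(-EE[:3,:3].T@EE[:3,3]))/KK[0,0];print(e[0],"size mm",np.array(w)*d*1000+d*1000,e[5]);print(onz(KK,EE,*e[0],.008))
b=ends((cv2.cvtColor(t[240:262,385:412],cv2.COLOR_BGR2HSV)[...,2]<60).astype(np.uint8),(385,240));print("L0 black",b[4])
E
```

```text
117 7b432e 734030 764432 78422f 6d3a29 6a3727 723d2c 794537 7e4a39 7e4837 824c3a 7f4a39 7b4735 753f2c 754331 6d3c2c 6d372a 783f2e 7e4835 824a34
118 7c4532 713e2e 743e2e 753e2d 653020 5e2b19 672f1f 6e3623 784230 7d4432 814c3b 824d3b 7e4636 774331 723e2c 6b3c2b 6f3b2b 794331 7b422e 804635
119 7b432f 723d2f 723c2b 6c3927 a87467 e2b4ac c69891 7a483a 733b28 7e4634 834c38 844f3d 804e3c 7a4839 744030 6c3d2c 714133 7d4c3b 7f4939 814835
120 793f2e 713d2d 6a3727 ab776b e8b9af f1c2ba ebbdb5 c8998e 794c3d 6b351f 874e36 894f3e 824d3c 7e4d3e 764437 714438 774b40 7f5244 80503f 824c3a
121 733a2a 663021 844c3c e0b2a8 efc3b9 e6baaf e7b9ad f1beb0 d1a8ac 7f7081 5d3b38 5f3223 784736 7e4838 744433 6e4232 764c3f 7f5244 825241 824c3b
122 6e3824 854e3d e8b8ae f6c8c0 ecbcb4 e9b7ad eeb9ab dfb3b4 a09ec7 6b98d6 7481b0 6d4e53 623929 734636 7a4a3c 704638 754a3c 815143 834f42 834d3c
123 6b3423 d5a299 f8c9bf f4c5ba efbeb2 f0beae e3b8b6 a298ba 6088c0 6e92c7 7496cd 6f7fae 654d5a 5e3523 6f4636 724739 734536 7e4e41 825241 864f3e
124 6e3722 9e716e edbeb5 f9cabf f5c1b4 f2beb3 bba6c2 6c91c8 7393c4 7893c1 7592c2 7294c8 738b
[... 1042 characters left out ...]
72a 5c3427 7d4633
132 754333 764537 7a483b 77493c 754a3f 76463b 774335 7a4231 7f422c 753e2e 5a4859 6f545b 6f473d 572f22 502a1e 4f2e22 583325 5d3528 7b4939 8c523d
133 78483b 79483e 7d4e41 784f43 744d41 744536 794332 7b4535 7e4c3b 804936 81442b 82452b 693825 542c22 512b20 4d291e 532e22 76432f 854c35 8a4e3a
134 7a4639 774130 7a4736 754738 714335 713e2f 743d2e 784133 7d4b3c 824d3c 854c37 824832 7d4631 7a422f 72402f 6f4031 784836 814c39 824838 864a37
[186.89285714 125.11607143] size mm [48.18552366 27.44516785] 112
[0.80179697 0.24218755 0.008     ]
[159.08074534 298.37267081] size mm [30.16153422 46.5029876 ] 161
[0.80169697 0.24189592 0.008     ]
L0 black (10.811030387878418, 9.183563232421875)
```

```bash
python3 - <<'E'
from h import *
c=np.load("cal.npz");K,E,K2,E2=[c[k] for k in("K","E","K2","E2")]
t=cv2.imread("pics/t0.png");s=cv2.imread("pics/s0.png")
def er(im,x0,x1,y0,y1):
    h=cv2.cvtColor(im[y0:y1,x0:x1],cv2.COLOR_BGR2HSV);return ends(((h[...,2]>130)|((h[...,0]>90)&(h[...,0]<140)&(h[...,1]>60))).astype(np.uint8),(x0,y0))
def tq(im,x0,x1,y0,y1):
    h=cv2.cvtColor(im[y0:y1,x0:x1],cv2.COLOR_BGR2HSV);return ends(cv2.inRange(h,(80,120,90),(95,255,255)),(x0,y0))
for n,f,a,b in(("eraser",er,(178,200,116,136),(145,175,285,312)),("turq",tq,(375,402,180,200),(268,290,143,165))):
    p,q=f(t,*a),f(s,*b);print(n,tri((K2,E2,*p[0]),(K,E,*q[0])),p[4],q[4],p[5],q[5])
w=np.load("w3.npz");im=cv2.imread("pics/w3.png")
for y in range(254,288,3):print(y,' '.join('%02x%02x%02x'%tuple(im[y,x][::-1]) for x in range(526,560,3)))
E
```

```text
eraser (array([0.80162342, 0.24210723, 0.00836675]), np.float64(0.00013992371624576194)) (14.468169212341309, 7.8102498054504395) (10.261953353881836, 16.36365509033203) 112 161
turq (array([ 0.61576991, -0.36700899,  0.00883102]), np.float64(0.0012289439881020669)) (16.477502822875977, 8.600895881652832) (7.613508701324463, 13.184369087219238) 145 95
254 733b2f 754034 6f3c29 6c3b2d 734339 704a43 6d4035 72382b 773d30 733c29 6d3829 6b392b
257 7a4335 7c4534 76433a 703a29 7c483a 723f33 703b2d 6d3d2e 663220 53312a dd9e98 f2afa4
260 7d4230 7e4333 7c4c40 804d3b 774235 7d4936 704b53 436aa9 5a7bb6 eb9e8f e3a193 f8beb2
263 7a422f 7d412d 7b452c 80412f 545c85 4867a1 4e68a4 4a6da7 4e74b3 75a1ea fdd3da fbd1c0
266 78412f 804437 424667 49649c 436096 4c68a1 506eaa 8aaef0 7d9ddd 7d9de0 a6a9e0 fccfc0
269 6e3d2e 54322c 744d41 95695d 4a6fae 7899db 7395d8 7495d9 7a95d5 7b9bde 719ae2 fecab7
272 4e2b27 532f28 5a332c 805a53 d89f9f 6e91d6 7494d4 7793d9 7192d7 7799da 7197df f3bec2
275 5d332c 533025 512e2b 835b57 bd887b 6a90da 6c8fcd 7092d2 7390d3 6f8fd9 7399e7 7276ae
278 613d30 61382c 593527 5f3c36 7e5851 4f6faa 708fcc 6b90d1 6b94d8 7b5657 7e4531 7b4536
281 7e4434 633930 5c3427 60392b 532b20 515174 6589d0 652d19 6e4030 713e30 703b2c 7a423c
284 8d4d37 623b2b 633a2c 875241 815447 804e3e 7d4f40 7e544b 673b2e 5f322b 6a3c30 714136
287 844e3f 844836 8b4d39 8f594a 8a523e 7e4b38 814d3f 84503e 783f30 743a30 6b3a30 683b31
```

Both ends of that block are pink with a blue sleeve between, and there are no terminals, so it is an eraser. I hand the job in.

```bash
python3 -c "
from plant import job_done,get_obs
print(get_obs()['time'],job_done())"
```

```text
the job is handed in; nothing more can be done
55.65 None
```

I finished the task and handed it in at 55.7 s, but no verdict is reported, so what follows rests on my own checks.

I opened the lid to about 1.64 rad, put the one loose battery in the box, and poured in the mug's four. The mug went back upright and empty, the lid was pressed shut, and the pin was pushed through the staple until its grip met the plate.

**Last checks that agreed:**
- **Batteries:** five seen in the box before the lid was shut.
- **Lid:** the bar and corners matched the shut position in the wrist picture to a few pixels (1–5 px), after pressing down to 18 N.
- **Pin:** grip and shaft tip lie where the model puts them, tip about 40 mm past the staple.
- **Mug and bottle:** neither had moved in the top picture.
- **Gripper:** clear of everything.

**Not settled, or gone wrong on the way:**
- **Refused move:** my first route call had a number out of range and was refused, so the later calls in that batch ran from a different start. Nothing was touched.
- **Pin view:** the scene picture meant to check the pin before insertion was blocked by the gripper, so I inserted it by force readings.
- **Possible missed battery:** I left a pink and blue block near the bottle, taking it for an eraser because both ends are pink and it shows no terminals. It measured about 48 x 27 mm, close to a battery, and its height could not be told apart from one.

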